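# Clamp the hanger block to the back of a leaning panel

## Robot

A 6-joint arm with a two-finger parallel gripper is mounted at the origin on a cart in front of the work surface, level with it; the furniture and walls round the work are solid. World frame = base frame: x ahead of the robot, y to its left, z up, the work surface at z = 0. Lengths are in m, angles in rad, forces in N, time in s.
With the tool pointing down it reaches from about 0.35 to 0.95 m from the base axis. Payload 17.4 kg.
Tool frame: the origin (TCP) lies at the very end of the fingers, on their centre line; the grasp point (between the pads) lies 19 mm behind it; x points along the fingers, y is the direction in which the jaws open and shut, and the axes are right-handed (so a half turn about x gives the same grasp; the last joint's range is limited). The gripper opens to 93 mm and grips with 3 to 60 N. Pads are 15 mm wide; open, the fingers measure 128 mm over their backs; the gripper's body (75 mm by 188 mm) begins 65 mm behind the grasp point.
Start: joints at [-1.175, 0.116, 1.442, -0, 1.584, -0.038], TCP at [0.284, -0.612, 0.219] pointing down, gripper open.
Joint ranges: [-2.83, 2.83], [-0.83, 2.19], [0.07, 2.5], [-1.14, 4.28], [0.01, 3], [-2.97, 2.97]. Speed limits (rad/s): [1.89, 1.89, 2.22, 3.14, 3.14, 3.14].

## Interface

Orientations are given as a unit quaternion [x, y, z, w].
In Python, from plant import bot, read_camera, cut_out, spot_point gives the robot as it stands.
- The arm moves only by the shell command python3 -m creep 'ROWS'. ROWS is JSON, a list of rows, each a list of 7 numbers: the turn, a rotation vector about the tool's x, y, z in rad, then the shift along the tool's x, y, z in mm, then the opening, from 0 (shut) to 1 (fully open). In form: [[wx, wy, wz, x, y, z, hand], ...]. A call has 1 to 5 rows; each row shifts and turns the commanded pose from where the row before left it, along the tool's axes as they then stand; what a row does not reach is not made up. A row lasts 1/8 s, in which the tool goes at most 62.5 mm and 10.7 degrees, less where a joint would pass 70% of its speed; a pose out of reach is approached as far as the arm can. A call with a gripper value outside its range is refused whole. The fingers move at their own pace and stop on an object; the grip force is fixed at half the most. Time passes only in rows, so rows that do not move let the fingers close. It gives the time, the measured TCP pose, the force and the opening at its end, in the units of the state.
- bot.state(): the state, without advancing time (a new reading comes with each control period).
- read_camera(name): name is "scene" or "top" or "wrist"; returns a dict with "frame" (400x640x3 uint8, red, green, blue), "range_z" (400x640 float32, m along the optical axis (not along the pixel's ray), 0 where there is no reading), "camera_matrix" (3x3 intrinsics, pixels), "R" (3x3) and "t" (3): a world point X has camera coordinates R X + t. Camera axes: x right, y down, z forward; pixel columns grow to the right and rows downward; lengths in m; the calibration is good to about 2 mm. A picture is of the moment at which its call begins.
- bot.finish_job(): hands the job in, once; it reports no verdict.
Trained networks look in a picture, given as the dict that the camera call returned (one of the last four; its "shot" number tells which), for a name from the list of things; names that differ only in an ending like _2 or _b are one class to them, and where a whole thing is asked for, a point or a joint stands for the part that bears it (a point fixed in the world has none). Each returns a list of dicts, best first, with "conf" (0 to 1); they miss things now and then, are a little off and sometimes report something else, mostly with a low value. They report only what shows in the picture. A call takes as long as a camera call. They do not tell look-alikes from the thing itself.
- cut_out(query, picture): "mask" (400x640 bool, what is visible of it) and "extent" ([left, top, width, height] in pixels, round what is visible of it).
- spot_point(query, picture): "location" ([row, column] in pixels: a listed point, or the origin of a listed thing).
The state is a dict: "time": time; "joint_positions": joint angles; "joint_vel": joint speeds; "tau": joint torques, N m; "eef_pos": TCP position; "tool_rot": TCP orientation; "contact_force": force on the tool from outside, world axes, zero at the start; "torque": the same for the moment, N m; "width": finger opening in m.
Only numpy, scipy, OpenCV 4.12 (cv2) and the standard library are available. Lean on these libraries where they do the work, as an engineer would, in place of code of your own. Each camera call takes 0.05 s, during which the arm holds its last target.

## Task

Glue-up: set the beech hanger block on the upper cross batten of the leaning panel, in the middle between the two pencil lines, flat against the panel with its steel keyhole plate facing out. Then take the large spring clamp off the rack and clip it down over the panel's top edge so that one jaw pad presses on the block and the other on the panel behind it, in line with the panel, and let go. Leave the small clamp on the rack and do not knock the glue bottle, tape roll or sanding block about.

Things in the scene. Friction and masses are not known exactly. Their poses are not given: they have to be found in the camera images.
- panel: Panel, 190 (y) x 170 x 12 mm, fixed, leaning 28 deg from vertical, battens in front. Origin: middle of the upper batten's top where it meets the panel's face, 132 mm above the bench. z up the slope, y along the batten, x into the panel (-x out of the face and up). Wood fills x 0 to 12, z -128 to 42 (top edge); battens x -16 to 0, y -75 to 75, upper z -16 to 0. Pencil lines at y -32.5, 32.5.
- cradle: Plywood gluing cradle that holds the panel, fixed; base 170 (x) x 190 (y) x 15 mm, origin under its middle, x the way the panel's top leans, y as the panel's y. Bearers and props behind the panel stay below panel z = -20 mm. The panel's top edge is 169 mm above the bench.
- block_center (a point): Centre of the loose beech hanger block: 60 long (y) x 20 thick (x) x 34 mm high (z), 50 g. It stands on a long edge on the bench so that the glued face stays clean; z up. Steel plate in its -x face; the plain +x face goes against the panel. In place its axes lie along the panel's: centre at panel x -10, y 0, z 17 mm. Held by its two ends (60 mm apart) both faces stay free.
- block_plate (a point): Middle of the flush steel keyhole plate (44 x 18 mm) in the block's -x face, 10 mm from the block's centre; same axes as the block.
- big_clamp_pivot (a point): Pivot of the large spring clamp: two steel levers, black grips, 155 mm long, 140 g; on the rack, grips up. Frame (turns with lever a): z pads to grips, x along the hinge, y the way jaws and grips move. Grips 28 mm wide, 46 to 80 mm above the pivot; squeezing them opens the jaws. Pads 26 mm wide, 16 mm long, 72 mm below it; throat for the edge 10 to 55 mm below it. Halves alike.
- big_clamp_grip_a (a point): Middle of the outer face of grip a, 62 mm above the pivot and on its +y side; turns with lever a.
- big_clamp_grip_b (a point): The same on grip b (-y side). Outer faces are 66 mm apart on the rack, 56 mm when clamped on panel and block, 41 mm at joint 0.42.
- big_clamp_pad_a (a point): Middle of the inner face of rubber pad a (+y side), 72 mm below the pivot.
- big_clamp_pad_b (a point): Middle of the inner face of rubber pad b (-y side, on lever b). In place both pads' middles lie about 18 mm up the slope from the batten's top, at the middle of the block's height.
- big_clamp_lever (a joint): Opening of the large clamp (rad): 0 on the 18 mm rail, 0.17 with pads 32 mm apart (panel 12 + block 20), 0.42 with pads 50 mm apart; stops at -0.26 (empty) and 0.55. Spring moment 1.1 x (0.33 + joint) N m: 13 N on each grip at 0.42, 7 to 8 N on each pad when clamped. It closes by itself when the grips are let go.
- rack: Clamp rack, fixed: foot 96 x 230 x 15 mm, upright rail along its y, 18 mm thick (x), top edge at 92 mm. Origin under the middle. The clamps sit on the rail 55 mm either side of the middle, either one at either end, their y across the rail; the large one's pads are 22 mm below the rail's top edge.
- small_clamp_pivot (a point): Pivot of the small clamp (100 mm long, same shape) on the rack, to be left there; it stands 122 mm above the bench, its grips reach to 178 mm.
- glue_bottle: White glue bottle, 54 mm across, 146 mm tall, standing to the right of the cradle; origin under its middle. To be left alone.
- masking_tape: Roll of masking tape lying flat at one end of the cradle, 96 mm across, 25 mm high; origin under its middle. To be left alone.
- sanding_block: Sanding block, 53 (x) x 97 (y) x 28 mm high, lying some 20 mm from the hanger block's plain face, about parallel to it; origin under its middle. To be left alone.
There are look-alikes about, which are no part of the job. What is shaped like the part that bears block_center but blue or yellow is not meant.

How it is judged:
By the outcome, as a careful person would: the job done as asked, in the order asked, and still so for the second after the job is handed in, with the robot touching nothing.
It also fails if it takes over 61 s, if anything falls off the work surface, if the arm or the gripper's body presses on something with over 40 N, if the wrist force passes 120 N, or if a joint passes its speed limit or range.

## Working session

There is one attempt and no reset: what is moved stays moved. The work goes in short steps, Python scripts to look and compute and a shell command to move; the robot and the scene stay as the last step left them, time stands still between calls to the robot, and variables do not carry over. Pictures are saved under pics/ and viewed, and the job is handed in when it is done.

```bash
ls; mkdir -p pics; python3 - <<'E'
from plant import bot, read_camera, cut_out, spot_point
import cv2
print(bot.state())
for n in ["scene","top","wrist"]:
    p=read_camera(n); cv2.imwrite(f"pics/a_{n}.png",p["frame"][:,:,::-1]); print(n,p["R"],p["t"],p["camera_matrix"])
E
```

```text
pics
{'time': 0.0, 'joint_positions': array([-1.17478203e+00,  1.16489789e-01,  1.44228130e+00, -3.05389537e-05,
        1.58398914e+00, -3.78147126e-02]), 'joint_vel': array([-0.00030892,  0.00052575,  0.0006205 ,  0.0001052 , -0.00176108,
       -0.00073726]), 'tau': array([-5.27908032e-04, -7.21261096e+01, -6.22609019e+01,  7.79330288e-02,
        2.39038520e-02, -8.15142266e-05]), 'eef_pos': array([ 0.2836292 , -0.61228965,  0.21789266]), 'tool_rot': array([-0.6904523 , -0.15258584,  0.69062062, -0.1517773 ]), 'contact_force': array([-0.10313916, -0.34060391,  0.74502361]), 'torque': array([0.02902646, 0.0228421 , 0.00659711]), 'width': 0.09256639353247374}
scene [[ 0.87685601 -0.48071614 -0.0059602 ]
 [-0.19719654 -0.34833673 -0.91639241]
 [ 0.43844847  0.80471952 -0.40023671]] [-0.49707212  0.22554354  1.06603212] [[408.56388627   0.         311.83727986]
 [  0.         408.56388627 206.26201343]
 [  0.           0.           1.        ]]
top [[ 0.02172595 -0.99973006 -0.00823368]
 [-0.98837733 -0.02023835 -0.15066738]
 [ 0.15046007  0.01141137 -0.98855023]] [-0.01496178  0.59328977  1.3248926 ] [[492.37464033   0.         316.46090904]
 [  0.         492.37464033 202.11933653]
 [  0.           0.           1.        ]]
wrist [[ 0.42085623 -0.90712534 -0.00190875]
 [-0.86538264 -0.4021191   0.29902026]
 [-0.27201641 -0.12419274 -0.95424485]] [-0.67471141 -0.03547099  0.39287161] [[302.52169677   0.         316.42008957]
 [  0.         302.52169677 200.4750071 ]
 [  0.           0.           1.        ]]
```

View pics/a_scene.png

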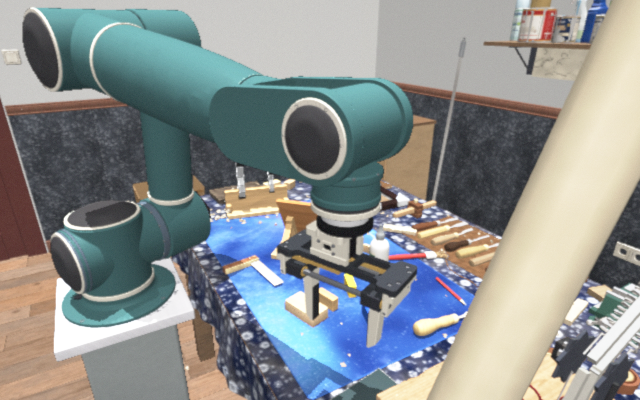

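View pics/a_top.png

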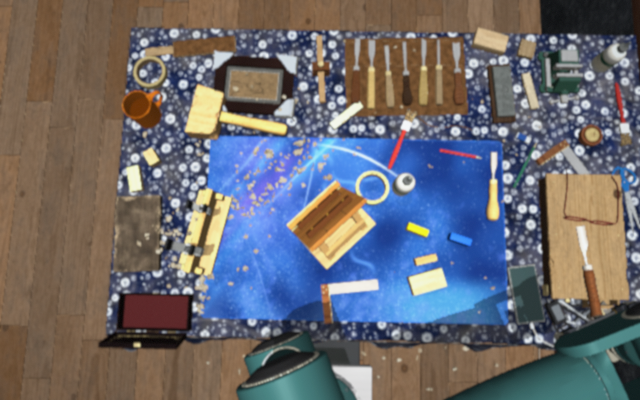

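View pics/a_wrist.png

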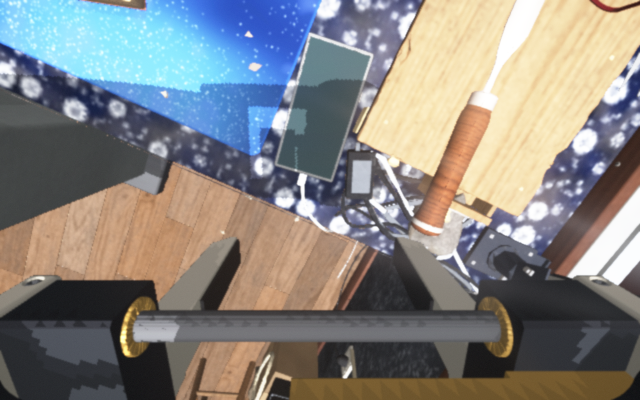

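```bash
cat > h.py <<'E'
from plant import bot, read_camera, cut_out, spot_point
import numpy as np, cv2
from scipy.spatial.transform import Rotation as Ro
def ray(p,r,c):
    K=p["camera_matrix"];R=np.array(p["R"]);t=np.array(p["t"])
    d=np.linalg.inv(K)@np.array([c,r,1.]); return -R.T@t, R.T@d
def at_z(p,r,c,z):
    o,d=ray(p,r,c); return o+d*(z-o[2])/d[2]
def at_depth(p,r,c,k=1):
    r0,c0=int(round(r)),int(round(c)); w=p["range_z"][max(0,r0-k):r0+k+1,max(0,c0-k):c0+k+1]; w=w[w>0]
    o,d=ray(p,r,c); return o+d*np.median(w)
def cloud(p,m):
    K=p["camera_matrix"];R=np.array(p["R"]);t=np.array(p["t"])
    rr,cc=np.nonzero(m&(p["range_z"]>0)); z=p["range_z"][rr,cc]
    X=np.stack([(cc-K[0,2])/K[0,0]*z,(rr-K[1,2])/K[1,1]*z,z],1)
    return (X-t)@R, rr, cc
def proj(p,X):
    K=p["camera_matrix"]; c=np.array(p["R"])@X+np.array(p["t"]); u=K@c; return u[:2]/u[2]
E
python3 - <<'E'
from h import *
np.set_printoptions(precision=4,suppress=True)
p=read_camera("top")
cv2.imwrite("pics/b.png",cv2.resize(p["frame"][130:320,150:520][:,:,::-1],None,fx=2.1,fy=2.1,interpolation=cv2.INTER_CUBIC))
for q in "panel cradle block_center block_plate big_clamp_pivot big_clamp_grip_a big_clamp_grip_b big_clamp_pad_a big_clamp_pad_b rack small_clamp_pivot glue_bottle masking_tape sanding_block".split():
    for s in spot_point(q,p)[:4]:
        r,c=s["location"]; print(q,round(s["conf"],2),r,c,at_depth(p,r,c), at_z(p,r,c,0))
    for s in cut_out(q,p)[:4]:
        X,rr,cc=cloud(p,s["mask"]); print("   cut",round(s["conf"],2),s["extent"],len(X),np.median(X,0) if len(X) else '')
E
```

```text
panel 0.66 217.3 330.4 [ 0.5407 -0.0403  0.1362] [ 0.5572 -0.0427  0.    ]
   cut 0.76 [294.5, 185.6, 71.0, 65.1] 2130 [ 0.5469 -0.0341  0.1331]
cradle 0.46 251.0 197.8 [0.4473 0.3002 0.1256] [0.4532 0.3316 0.    ]
   cut 0.71 [289.2, 181.5, 83.5, 86.5] 4195 [ 0.5311 -0.0451  0.0539]
block_center 0.57 241.2 461.3 [ 0.4941 -0.4049  0.0341] [ 0.4967 -0.4146  0.    ]
block_center 0.47 230.5 416.0 [ 0.5209 -0.2797  0.0367] [ 0.5245 -0.2868  0.    ]
block_center 0.43 258.5 424.1 [ 0.4443 -0.3016  0.0349] [ 0.4457 -0.3089  0.    ]
   cut 0.72 [451.1, 233.9, 19.1, 10.9] 190 [ 0.4978 -0.4016  0.0331]
   cut 0.66 [410.6, 251.9, 24.2, 13.6] 131 [ 0.4405 -0.3033  0.0343]
block_plate 0.68 236.9 457.7 [ 0.5057 -0.3951  0.0346] [ 0.5087 -0.4047  0.    ]
block_plate 0.61 254.5 424.7 [ 0.457  -0.3106  0.0003] [ 0.457  -0.3107  0.    ]
block_plate 0.47 223.5 419.2 [ 0.5447 -0.2961 -0.0002] [ 0.5447 -0.2961  0.    ]
   cut 0.76 [406.4, 223.7, 23.7, 15.7] 170 [ 0.5229 -0.2818  0.0337]
   cut 0.65 [417.9, 254.7, 20.0, 9.2] 151 [ 0.4405 -0.3067  0.0345]
   cut 0.45 [446.0, 235.6, 23.3, 9.9] 231 [ 0.4996 
[... 1832 characters left out ...]
, 13.9] 149 [0.5576 0.3048 0.1426]
   cut 0.56 [391.1, 173.6, 26.8, 20.6] 422 [ 0.6394 -0.2354  0.0906]
glue_bottle 0.73 189.9 396.3 [ 0.6305 -0.2226  0.0558] [ 0.6406 -0.2311  0.    ]
   cut 0.76 [391.4, 176.7, 26.2, 16.9] 371 [ 0.6371 -0.2352  0.0926]
masking_tape 0.7 187.5 368.2 [ 0.6459 -0.1502  0.0006] [ 0.646  -0.1502  0.    ]
   cut 0.65 [355.9, 170.0, 32.9, 36.9] 369 [ 0.6514 -0.1675  0.0237]
sanding_block 0.87 279.3 425.8 [ 0.3879 -0.3065  0.0307] [ 0.3879 -0.313   0.    ]
sanding_block 0.4 248.4 191.5 [0.4489 0.2929 0.2169] [0.4601 0.35   0.    ]
   cut 0.71 [407.4, 266.1, 40.4, 29.9] 742 [ 0.3816 -0.3095  0.029 ]
   cut 0.39 [412.7, 252.3, 23.8, 10.1] 198 [ 0.4409 -0.3047  0.0335]
```

View pics/b.png

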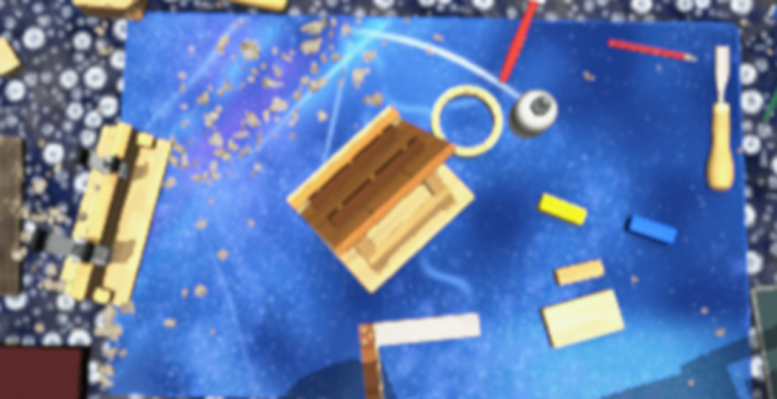

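```bash
python3 - <<'E'
from h import *
np.set_printoptions(precision=4,suppress=True,linewidth=200)
p=read_camera("top")
m=cut_out("cradle",p)[0]["mask"]
m=cv2.dilate(m.astype(np.uint8),np.ones((5,5)))>0
X,rr,cc=cloud(p,m)
Z=np.zeros((400,640),int);Z[rr,cc]=(X[:,2]*1000)
print("cols",list(range(286,378,5)))
for r in range(180,272,4): print(r,Z[r,286:378:5])
for nm,(r0,r1,c0,c1) in dict(block=(245,275,405,445),sand=(262,300,400,455)).items():
    m=np.zeros((400,640),bool);m[r0:r1,c0:c1]=1
    X,rr,cc=cloud(p,m); 
    k=(X[:,2]>.028)&(X[:,2]<.045) if nm=='block' else (X[:,2]>.02)&(X[:,2]<.032)
    B=X[k]
    if nm=='block': k2=B[:,0]>.42; B=B[k2]
    else: B=B[B[:,0]<.425]
    print(nm,len(B),np.median(B[:,2]),cv2.minAreaRect((B[:,:2]*1000).astype(np.float32)))
X,rr,cc=cloud(p,np.ones((400,640),bool))
k=(X[:,0]>.38)&(X[:,0]<.66)&(X[:,1]>.2)&(X[:,1]<.42)&(X[:,2]>.01)
Z=np.zeros((400,640),int);Z[rr,cc]=(X[:,2]*1000)
print("cols",list(range(156,238,4)))
for r in range(184,284,3): print(r,Z[r,156:238:4])
f=p["frame"][180:285,150:240][:,:,::-1]
cv2.imwrite("pics/c.png",cv2.resize(f,None,fx=5,fy=5,interpolation=cv2.INTER_CUBIC))
f=p["frame"][175:275,280:385][:,:,::-1]
cv2.imwrite("pics/d.png",cv2.resize(f,None,fx=6,fy=6,interpolation=cv2.INTER_CUBIC))
E
```

```text
cols [286, 291, 296, 301, 306, 311, 316, 321, 326, 331, 336, 341, 346, 351, 356, 361, 366, 371, 376]
180 [ 0  0  0  0  0  0  0  0  0 -1  1  0  0  0  0  0  0  0  0]
184 [ 0  0  0  0  0  0  0  0  0 15 28  1  0  0  0  0  0  0  0]
188 [ 0  0  0  0  0  0  0  0  0 28 29 32  2  0  0  0  0  0  0]
192 [ 0  0  0  0  0  0  0  3 37 29 63 52 68 93 22  0  0  0  0]
196 [  0   0   0   0   0   0   0  33  29  55  52  65 129 104 127  25   0   0   0]
200 [  0   0   0   0   0  -5  18  32  57  56  65  85 142 135 145 165 166   0   0]
204 [  0   0   0   0   2  16  25  59  57  59  77 141 130 142 162 166   2   0   0]
208 [  0   0   0  -5  17  29  60  54  55  79 137 134 142 157 165  10   0   0   0]
212 [  0   0  -3  17  36  58  60  60  73 138 133 141 157 161  74  20   2   0   0]
216 [  0  -1  13  28  54  52  51  78 134 136 135 148 167 164  63  17  14   2   0]
220 [  0  10  32  50  57  45  73 130 133 131 149 170 161  15  57  45  13  16  -1]
224 [  4  30  47  56  50  69 130 137 133 154 166 165  19  14  47  48  31  10   0]
228 [  1  31  29  52  68 127 137 133 148 168 167  16  12  43  49  38  15  21   0]
232 [  0 
[... 2951 characters left out ...]
 5  -4  -1   3  -4  -2  15  94  91  65 109  16  15  16   7  -2   7  -3  -2   3]
259 [24 13  0 -2 -4 27  9 16 88 98 58 18 17 16 21  1  0  0  2  0  0]
262 [28  6 -4 -7 -3  0 13 17 90 90 49 17  8 12 15  1  0  1  0  0 -4]
265 [18 12 -1  0 35 37 33 42 94 84 38 17 15 14 13  4 -2  1  0  5 -1]
268 [23  5  3 -4 -4 -9 33 92 90 77 46 37 13 22 10  3 -2  0 -2  2  0]
271 [ 3  0 -6  0  0 -4  2 92 91 66 46 46 14 17  6  3 -3  3  4 -2  0]
274 [-1 -5  0 -6  0 -3 -4  0 -6 -4 -3 44 13 40 32  2  1  7 -1  0 -5]
277 [-4  4  1  0 -4 -6 -3 -2 -1  0  1  0 -4 39 38  0  0  5 -2 -2 -3]
280 [ 1 -6 -3 -5  1 -4 -3  0  2 -1 -2 10  6  5  0  1 -1 -3  2 -2  4]
283 [-9 -5  1 -1 -4 -3 -3 -2 -3 -2  0 -7  2  2  1  0  1  0 32 27  1]
```

View pics/c.png

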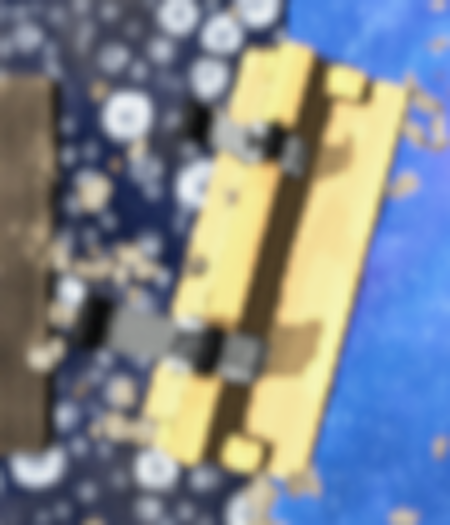

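View pics/d.png

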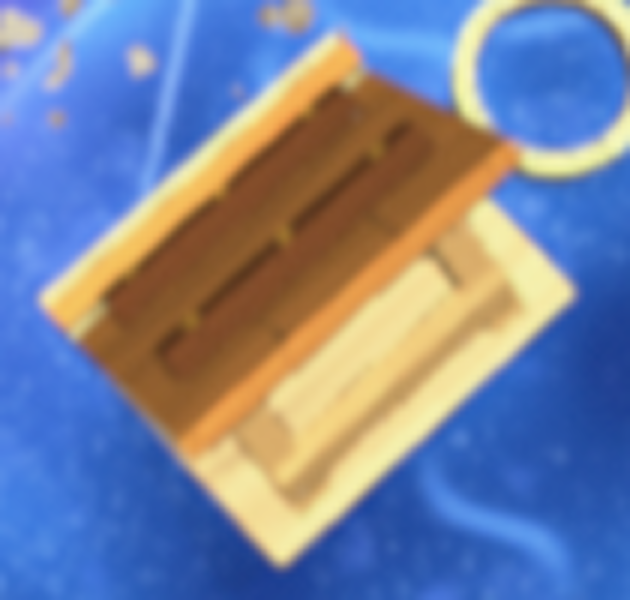

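```bash
cat > fit.py <<'E'
from h import *
from scipy.optimize import minimize
def boxhit(o,D,Rb,c,lo,hi):
    ol=Rb.T@(o-c); Dl=D@Rb
    with np.errstate(divide='ignore',invalid='ignore'):
        t1=(lo-ol)/Dl; t2=(hi-ol)/Dl
    tn=np.minimum(t1,t2).max(1); tf=np.maximum(t1,t2).min(1)
    return np.where(tn<=tf,tn,np.inf)
a=np.deg2rad(28)
def axes(yaw):
    d=np.array([np.cos(yaw),np.sin(yaw),0]);u=np.array([0,0,1.])
    x=np.cos(a)*d-np.sin(a)*u; z=np.sin(a)*d+np.cos(a)*u
    return np.stack([x,np.cross(z,x),z],1)
def model(q,o,D):
    Rp=axes(q[2]); c=np.array([q[0],q[1],.132])
    t=-o[2]/D[:,2]
    t=np.minimum(t,boxhit(o,D,Rp,c,np.array([0,-.095,-.128]),np.array([.012,.095,.042])))
    t=np.minimum(t,boxhit(o,D,Rp,c,np.array([-.016,-.075,-.016]),np.array([0,.075,0])))
    t=np.minimum(t,boxhit(o,D,Rp,c,np.array([-.016,-.075,q[4]-.016]),np.array([0,.075,q[4]])))
    Rb=np.stack([[np.cos(q[2]),np.sin(q[2]),0],[-np.sin(q[2]),np.cos(q[2]),0],[0,0,1]],1)
    cb=np.array([q[0],q[1],0])+q[3]*Rb[:,0]
    t=np.minimum(t,boxhit(o,D,Rb,cb,np.array([-.085,-.095,0]),np.array([.085,.095,.015])))
    return t
def fit(p,x0,roi,step=1):
    r0,r1,c0,c1=roi
    rr,cc=np.mgrid[r0:r1:step,c0:c1:step]; rr=rr.ravel();cc=cc.ravel()
    z=p["range_z"][rr,cc]; k=z>0; rr,cc,z=rr[k],cc[k],z[k]
    K=p["camera_matrix"];R=np.array(p["R"]);t=np.array(p["t"])
    D=np.stack([(cc-K[0,2])/K[0,0],(rr-K[1,2])/K[1,1],np.ones(len(rr))],1)@R; o=-R.T@t
    f=lambda q: np.mean(np.minimum(np.abs(model(q,o,D)-z),.03))
    best=None
    for it in range(3):
        S=np.array(x0)+np.vstack([np.zeros(5),np.diag([.01,.01,.06,.02,.01])])
        s=minimize(f,x0,method='Nelder-Mead',options=dict(initial_simplex=S,maxiter=600,xatol=1e-5,fatol=1e-8)); x0=s.x
    return s
E
python3 - <<'E'
from fit import *
np.set_printoptions(precision=4,suppress=True)
p=read_camera("top")
for y0 in (-2.36,-2.25):
    s=fit(p,[.545,-.035,y0,-.03,-.08],(174,275,280,352)); print(s.x,s.fun*1000)
    s=fit(p,[.545,-.035,y0,-.03,-.08],(174,275,280,385)); print(s.x,s.fun*1000)
f=cv2.resize(p["frame"][:,:,::-1],None,fx=4,fy=4,interpolation=cv2.INTER_CUBIC)
q=s.x;Rp=axes(q[2]);c=np.array([q[0],q[1],.132])
for L in [[(0,-95,42),(0,95,42),(12,95,42),(12,-95,42),(0,-95,42)],[(-16,-75,0),(-16,75,0),(-16,75,-16),(-16,-75,-16),(-16,-75,0)],[(0,-32.5,0),(0,-32.5,34)],[(0,32.5,0),(0,32.5,34)],[(0,-95,42),(0,-95,-128),(0,95,-128),(0,95,42)]]:
    P=[tuple(np.int32(4*proj(p,c+Rp@(np.array(v)/1000))+2)) for v in L]
    for A,B in zip(P,P[1:]): cv2.line(f,A,B,(0,255,0),1)
cv2.imwrite("pics/e.png",f[4*172:4*275,4*280:4*385])
E
```

```text
[ 0.5362 -0.0436 -2.3777  0.0003 -0.0898] 4.376500999462982
[ 0.536  -0.0437 -2.3778  0.0001 -0.0899] 4.734826140929038
[ 0.536  -0.0437 -2.3776  0.0001 -0.09  ] 4.373188062931244
[ 0.5361 -0.0437 -2.3782  0.0002 -0.0898] 4.736273914431237
```

View pics/e.png

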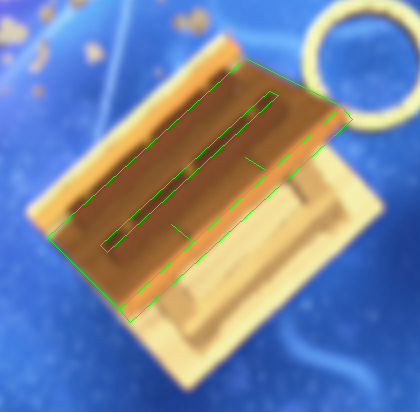

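```bash
cat >> h.py <<'E'
np.set_printoptions(precision=4,suppress=True,linewidth=160)
def cur():
    s=bot.state(); return np.array(s["eef_pos"]),Ro.from_quat(s["tool_rot"]),s
def tell(P,R,half=False):
    """needed: turn in present tool axes, shift (mm) in present axes and in target axes"""
    p,r,s=cur()
    dv=(r.inv()*R).as_rotvec(); d=P-p
    print("turn",dv,"|",np.linalg.norm(dv).round(3)," shift now-axes mm",r.inv().apply(d)*1000," target-axes mm",R.inv().apply(d)*1000)
def Rot(x,y):
    x=np.array(x)/np.linalg.norm(x); y=np.array(y,float); y-=x*(x@y); y/=np.linalg.norm(y)
    return Ro.from_matrix(np.stack([x,y,np.cross(x,y)],1))
E
python3 - <<'E'
from h import *
p,r,s=cur(); print(r.as_matrix())
by=np.array([np.sin(np.deg2rad(15.5)),-np.cos(np.deg2rad(15.5)),0])
for sg in (1,-1):
    tell(np.array([.4415,-.307,.12]),Rot([0,0,-1],sg*by))
w=read_camera("wrist"); C=-np.array(w["R"]).T@np.array(w["t"])
print("cam in tool",r.inv().apply(C-p)*1000, (np.array(w["R"])@r.as_matrix()))
E
```

```text
[[-0.      0.4203 -0.9074]
 [ 0.0001 -0.9074 -0.4203]
 [-1.     -0.0001 -0.    ]]
turn [ 0.1633 -0.      0.0001] | 0.163  shift now-axes mm [  98.6461 -210.8515 -271.5941]  target-axes mm [  98.6284 -252.1977 -233.7125]
turn [-2.9783 -0.0001 -0.    ] | 2.978  shift now-axes mm [  98.6461 -210.8515 -271.5941]  target-axes mm [ 98.6284 252.1977 233.7125]
cam in tool [-166.2409    0.4088  -84.0599] [[ 0.0008  1.     -0.0006]
 [-0.2991  0.0008  0.9542]
 [ 0.9542 -0.0006  0.2991]]
```

```bash
python3 -m creep '[[0.163,0,0,0,0,0,0.9],[0,0,0,0,-42,-39,0.9],[0,0,0,0,-42,-39,0.9],[0,0,0,0,-42,-39,0.9],[0,0,0,0,-42,-39,0.9]]'; python3 -m creep '[[0,0,0,0,-42,-39,0.9],[0,0,0,0,-42,-39,0.9],[0,0,0,0,0,0,0.9]]'
python3 - <<'E'
from h import *
w=read_camera("wrist"); f=w["frame"][:,:,::-1].copy()
for s in cut_out("block_center",w)[:3]: print(s["conf"],s["extent"])
for s in spot_point("block_center",w)[:3]+spot_point("block_plate",w)[:3]: print(s["conf"],s["location"],at_depth(w,*s["location"]))
print(proj(w,np.array([.4415,-.307,.034])))
cv2.imwrite("pics/f.png",f)
E
```

```text
time: 2.42
eef_pos: [0.3896, -0.4072, 0.2188]
tool_rot: [0.701, 0.095, -0.701, 0.095]
contact_force: [0.6, 0.7, 0.6]
width: 0.0838
time: 2.8
eef_pos: [0.4431, -0.3043, 0.2191]
tool_rot: [0.701, 0.097, -0.7, 0.097]
contact_force: [-0.4, -0.3, 1.0]
width: 0.0838
0.88 [380.8, 128.1, 53.1, 47.1]
0.81 [295.9, 81.2, 47.8, 47.5]
0.66 [292.4, 165.0, 50.2, 21.4]
0.92 [175.9, 316.7] [ 0.4477 -0.3036  0.0336]
0.55 [107.7, 321.6] [ 0.5237 -0.2877  0.0337]
0.82 [146.8, 413.4] [ 0.511  -0.4017  0.0335]
0.78 [165.2, 315.8] [ 0.4537 -0.3007  0.0008]
0.72 [92.5, 323.5] [ 0.541  -0.2857  0.0001]
[318.0554 181.5934]
```

View pics/f.png

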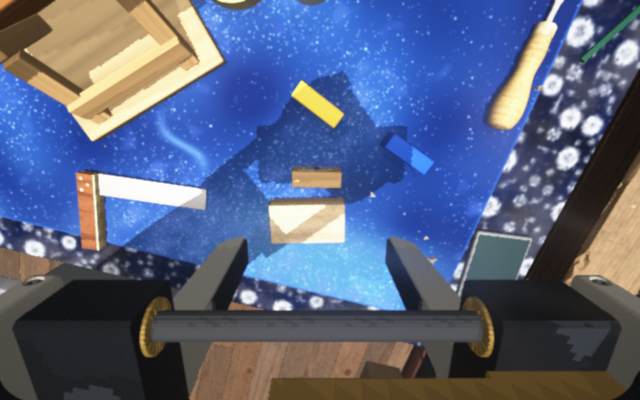

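```bash
python3 - <<'E'
from h import *
w=read_camera("wrist")
X,rr,cc=cloud(w,np.ones((400,640),bool))
k=(X[:,2]>.029)&(X[:,2]<.045)&(abs(X[:,0]-.4415)<.035)&(abs(X[:,1]+.307)<.05)
B=X[k]; print(len(B),np.median(B[:,2]),cv2.minAreaRect((B[:,:2]*1000).astype(np.float32)),B.mean(0))
cv2.imwrite("pics/g.png",cv2.resize(w["frame"][155:250,255:360][:,:,::-1],None,fx=6,fy=6,interpolation=cv2.INTER_CUBIC))
E
```

```text
991 0.033845133497486905 ((426.8201904296875, -311.709228515625), (56.19917297363281, 65.38179779052734), 14.466177940368652) [ 0.4391 -0.3081  0.0333]
```

View pics/g.png

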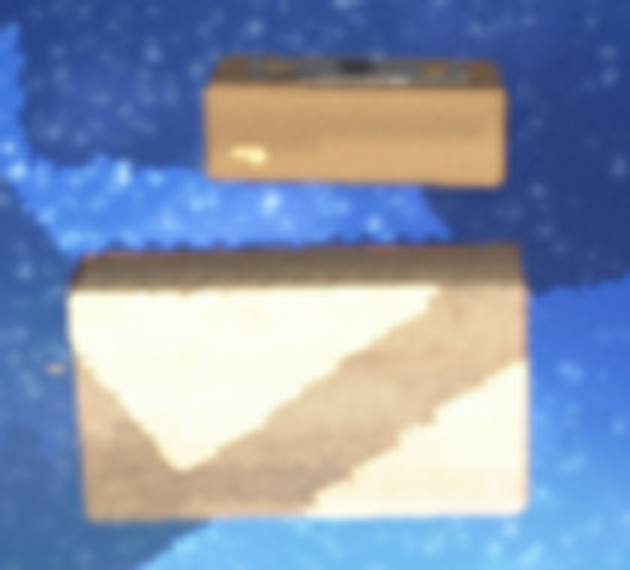

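```bash
python3 - <<'E'
from h import *
w=read_camera("wrist")
P=[at_z(w,155+y/6-.4,255+x/6-.4,.034) for x,y in [(206,84),(506,86),(505,187),(207,181)]]
for q in P: print(q)
c=np.mean(P,0); print(c, np.linalg.norm(P[0]-P[1]),np.linalg.norm(P[1]-P[2]),np.linalg.norm(P[0]-P[3]))
d=(P[1]-P[0])+(P[2]-P[3]); yaw=np.arctan2(d[0],-d[1]); print("angle",np.rad2deg(yaw))
by=np.array([np.sin(yaw),-np.cos(yaw),0])
tell(np.array([c[0],c[1],.007]),Rot([0,0,-1],by))
E
```

```text
[ 0.4456 -0.2734  0.034 ]
[ 0.4609 -0.3302  0.034 ]
[ 0.4413 -0.3359  0.034 ]
[ 0.4266 -0.2783  0.034 ]
[ 0.4436 -0.3044  0.034 ] 0.05882786631502369 0.020448910064336894 0.019616696090693293
angle 14.694256309872424
turn [0.0128 0.0002 0.0001] | 0.013  shift now-axes mm [211.5121  -2.8237  -3.2057]  target-axes mm [211.5123  -2.8949  -3.1243]
```

```bash
python3 -m creep '[[0.013,0,0,0,-2.5,-3,0.9],[0,0,0,55,0,0,0.9],[0,0,0,55,0,0,0.9],[0,0,0,55,0,0,0.9],[0,0,0,30,0,0,0.9]]'; python3 - <<'E'
from h import *
yaw=np.deg2rad(14.7);by=np.array([np.sin(yaw),-np.cos(yaw),0])
tell(np.array([.4435,-.3046,.007]),Rot([0,0,-1],by)); print(bot.state()["eef_pos"])
E
```

```text
time: 3.72
eef_pos: [0.4428, -0.3033, 0.0206]
tool_rot: [-0.701, -0.091, 0.702, -0.09]
contact_force: [-0.4, -0.1, 0.2]
width: 0.0837
turn [-0.0001  0.0019  0.0024] | 0.003  shift now-axes mm [13.625   1.4512 -0.3411]  target-axes mm [13.6291  1.4182 -0.3157]
[ 0.4428 -0.3033  0.0206]
```

```bash
python3 -m creep '[[0,0,0,0,0,0,0.9]]';python3 -m creep '[[0,0,0,12,1,0,0.9],[0,0,0,0,0,0,0.9],[0,0,0,0,0,0,0.5],[0,0,0,0,0,0,0.5],[0,0,0,0,0,0,0.5]]'; python3 -m creep '[[0,0,0,0,0,0,0.5],[0,0,0,0,0,0,0.5]]'
```

```text
time: 3.85
eef_pos: [0.4429, -0.3033, 0.0216]
tool_rot: [-0.7, -0.092, 0.702, -0.09]
contact_force: [0.3, 0.5, -0.2]
width: 0.0839
time: 4.47
eef_pos: [0.4444, -0.3049, 0.012]
tool_rot: [0.701, 0.091, -0.701, 0.091]
contact_force: [-0.5, 0.3, 3.1]
width: 0.06
time: 4.72
eef_pos: [0.4444, -0.3049, 0.0121]
tool_rot: [0.701, 0.091, -0.701, 0.091]
contact_force: [-1.1, 1.9, 5.2]
width: 0.0597
```

```bash
python3 -m creep '[[0,0,0,-40,0,0,0.5],[0,0,0,-55,0,0,0.5],[0,0,0,-55,0,0,0.5],[0,0,0,-55,0,0,0.5],[0,0,0,0,0,0,0.5]]'; cat >> fit.py <<'E'
PQ=np.array([.5361,-.0437,-2.378])
def panel(v,q=None):
    q=PQ if q is None else q
    return np.array([q[0],q[1],.132])+axes(q[2])@(np.array(v)/1000)
def Rblk(q=None):
    A=axes((PQ if q is None else q)[2]); return Rot(-A[:,2],A[:,1])
def Rclp(sg,q=None):
    A=axes((PQ if q is None else q)[2]); return Rot(-A[:,2],sg*A[:,0])
E
python3 - <<'E'
from fit import *
print(panel([-25,0,120]),panel([-10,0,12]))
tell(panel([-25,0,120]),Rblk()); print(cur()[0],bot.state()["width"])
E
```

```text
time: 5.35
eef_pos: [0.4453, -0.3056, 0.2211]
tool_rot: [0.703, 0.089, -0.7, 0.093]
contact_force: [0.1, -0.2, -0.6]
width: 0.0598
[ 0.5113 -0.0674  0.2497] [ 0.5384 -0.0415  0.1473]
turn [-0.494   0.4755 -0.1295] | 0.698  shift now-axes mm [ -29.1566 -213.3418 -124.723 ]  target-axes mm [  74.51   -126.3919 -200.9826]
[ 0.4453 -0.3056  0.2211] 0.05982135072960982
```

```bash
python3 -m creep '[[0,0,0,-20,-30,-20,0.5],[0,0,0,-10,-48,-27,0.5],[0,0,0,0,-48,-27,0.5],[0,0,0,0,-48,-27,0.5],[0,0,0,0,-39,-24,0.5]]'; python3 -m creep '[[-0.1235,0.1189,-0.0324,0,0,0,0.5],[-0.1235,0.1189,-0.0324,0,0,0,0.5],[-0.1235,0.1189,-0.0324,0,0,0,0.5],[-0.1235,0.1189,-0.0324,0,0,0,0.5],[0,0,0,0,0,0,0.5]]'
python3 - <<'E'
from fit import *
tell(panel([-25,0,120]),Rblk()); print(cur()[0],bot.state()["width"])
w=read_camera("wrist"); cv2.imwrite("pics/i.png",w["frame"][:,:,::-1])
for n in ["panel"]:
    for s in cut_out(n,w)[:2]: print(s["conf"],s["extent"])
E
```

```text
time: 5.98
eef_pos: [0.5107, -0.065, 0.2453]
tool_rot: [-0.701, -0.091, 0.702, -0.091]
contact_force: [0.1, -0.0, -0.6]
width: 0.0599
time: 6.6
eef_pos: [0.51, -0.068, 0.2447]
tool_rot: [0.795, 0.32, -0.48, 0.188]
contact_force: [-1.1, -0.1, -0.3]
width: 0.06
turn [-0.007   0.002   0.0064] | 0.01  shift now-axes mm [-3.7187  0.4351 -3.614 ]  target-axes mm [-3.7084  0.4843 -3.6183]
[ 0.51   -0.068   0.2447] 0.0600101857449861
0.78 [211.2, 176.7, 214.4, 62.5]
```

View pics/i.png

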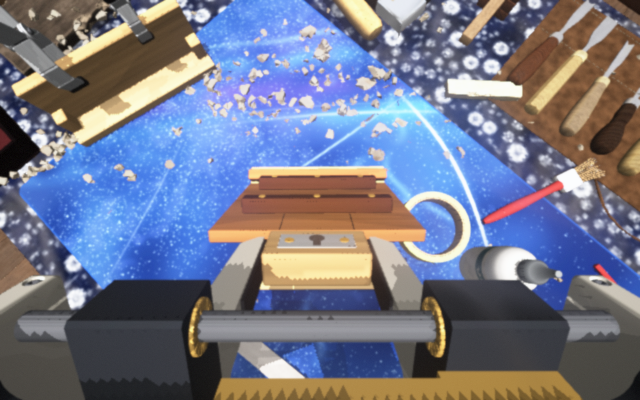

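```bash
cat >> fit.py <<'E'
def overlay(p,q,roi,f=4,name="o.png"):
    im=cv2.resize(p["frame"][:,:,::-1],None,fx=f,fy=f,interpolation=cv2.INTER_CUBIC)
    for L in [[(0,-95,42),(0,95,42),(12,95,42),(12,-95,42),(0,-95,42)],[(-16,-75,0),(-16,75,0),(-16,75,-16),(-16,-75,-16),(-16,-75,0)],[(0,-75,0),(0,75,0)],[(0,-32.5,0),(0,-32.5,34)],[(0,32.5,0),(0,32.5,34)]]:
        P=[tuple(np.int32(f*proj(p,panel(v,q))+f/2)) for v in L]
        for A,B in zip(P,P[1:]): cv2.line(im,A,B,(0,255,0),1)
    r0,r1,c0,c1=roi; cv2.imwrite("pics/"+name,im[f*r0:f*r1,f*c0:f*c1])
E
python3 - <<'E'
from fit import *
w=read_camera("wrist")
s=fit(w,list(PQ)+[0,-.09],(160,228,200,430)); print(s.x,s.fun)
overlay(w,PQ,(160,250,205,430),3,"j1.png"); overlay(w,s.x[:3],(160,250,205,430),3,"j2.png")
E
```

```text
[ 0.5377 -0.0409 -2.3779  0.0005 -0.0901] 0.0023900548248623785
```

View pics/j1.png

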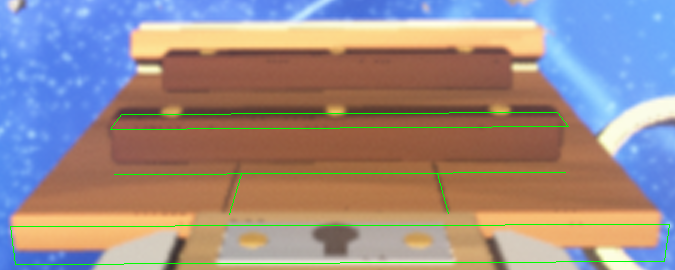

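View pics/j2.png

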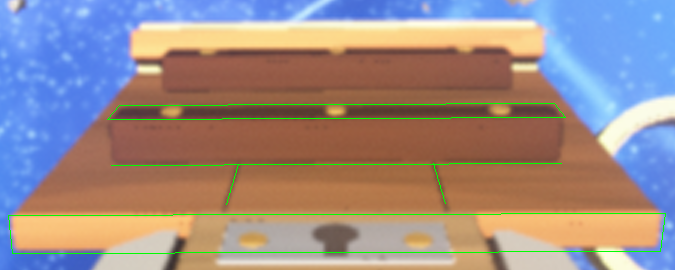

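```bash
sed -i 's/^PQ=.*/PQ=np.array([.5377,-.0409,-2.3779])/' fit.py; python3 - <<'E'
from fit import *
w=read_camera("wrist"); p,r,s=cur()
im=cv2.resize(w["frame"][:,:,::-1],None,fx=4,fy=4,interpolation=cv2.INTER_CUBIC)
for h in (-22,12):
  L=[(h,-30,-10),(h,30,-10),(h,30,10),(h,-30,10),(h,-30,-10)]
  P=[tuple(np.int32(4*proj(w,p+r.apply(np.array(v)/1000))+2)) for v in L]
  for A,B in zip(P,P[1:]): cv2.line(im,A,B,(0,255,0) if h<0 else (0,0,255),1)
cv2.imwrite("pics/k.png",im[4*215:4*300,4*230:4*400])
tell(panel([-15,0,80]),Rblk())
E
```

```text
turn [-0.005   0.0028  0.0059] | 0.008  shift now-axes mm [38.5668  0.0766  5.8808]  target-axes mm [38.5497 -0.1803  5.9896]
```

View pics/k.png

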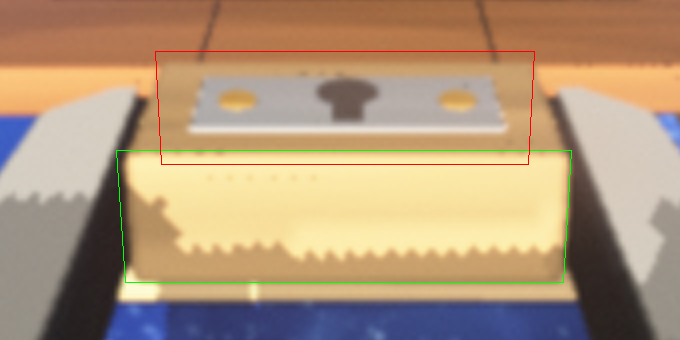

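```bash
python3 -m creep '[[-0.005,0.003,0.006,20,0,3,0.5],[0,0,0,19,0,3,0.5],[0,0,0,25,0,0,0.5],[0,0,0,25,0,0,0.5],[0,0,0,8,0,0,0.5]]'; python3 -m creep '[[0,0,0,0,0,0,0.5]]'; python3 - <<'E'
from fit import *
tell(panel([-10,0,12]),Rblk())
w=read_camera("wrist");cv2.imwrite("pics/l.png",cv2.resize(w["frame"][140:300,200:440][:,:,::-1],None,fx=3,fy=3))
E
```

```text
time: 7.42
eef_pos: [0.5397, -0.038, 0.1564]
tool_rot: [0.795, 0.321, -0.478, 0.192]
contact_force: [0.9, -0.0, 0.3]
width: 0.0599
time: 7.55
eef_pos: [0.5399, -0.0386, 0.1581]
tool_rot: [0.796, 0.32, -0.477, 0.192]
contact_force: [-1.1, 0.6, -0.4]
width: 0.0597
turn [ 0.0019 -0.0015  0.0007] | 0.003  shift now-axes mm [9.5214 0.103  5.0473]  target-axes mm [9.5291 0.1063 5.0328]
```

View pics/l.png

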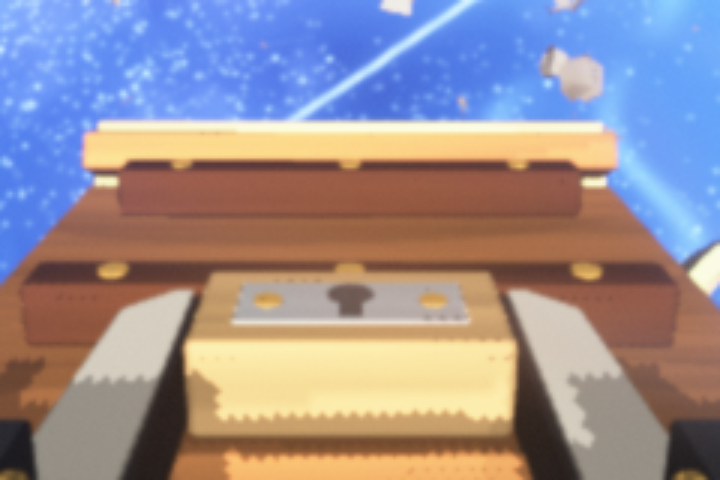

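```bash
python3 -m creep '[[0,0,0,4,0,0,0.5],[0,0,0,3,0,2,0.5],[0,0,0,0,0,2,0.5],[0,0,0,0,0,0,0.5]]'; python3 - <<'E'
from fit import *
tell(panel([-10,0,12]),Rblk()); print(Rblk().inv().apply(bot.state()["contact_force"]))
E
```

```text
time: 8.1
eef_pos: [0.5398, -0.0392, 0.1504]
tool_rot: [0.796, 0.32, -0.477, 0.192]
contact_force: [1.7, 1.7, -0.9]
width: 0.0599
turn [ 0.0016 -0.0026 -0.0004] | 0.003  shift now-axes mm [ 2.9653 -0.2059  0.9652]  target-axes mm [ 2.9679 -0.2032  0.9578]
[ 1.9264 -0.052  -1.755 ]
```

```bash
python3 -m creep '[[0,0,0,1.5,0,1.2,0.5],[0,0,0,1.5,0,0,0.5],[0,0,0,0,0,0,0.5]]'; python3 - <<'E'
from fit import *
tell(panel([-10,0,12]),Rblk()); print(Rblk().inv().apply(bot.state()["contact_force"]))
E
```

```text
time: 8.48
eef_pos: [0.5408, -0.0387, 0.1482]
tool_rot: [0.797, 0.32, -0.476, 0.192]
contact_force: [6.2, 4.6, 5.4]
width: 0.0597
turn [ 0.0021 -0.0044 -0.0016] | 0.005  shift now-axes mm [ 0.5319 -0.5732  0.9201]  target-axes mm [ 0.5369 -0.5705  0.9189]
[-1.181   0.959  -9.3493]
```

```bash
python3 -m creep '[[0,0,0,1.5,-0.4,0,0.5],[0,0,0,0,0,0,0.5],[0,0,0,0,0,0,0.5]]'; python3 - <<'E'
from fit import *
tell(panel([-10,0,12]),Rblk()); print(Rblk().inv().apply(bot.state()["contact_force"]))
w=read_camera("wrist");cv2.imwrite("pics/m.png",cv2.resize(w["frame"][140:300,200:440][:,:,::-1],None,fx=3,fy=3))
E
```

```text
time: 8.85
eef_pos: [0.541, -0.0385, 0.1479]
tool_rot: [0.797, 0.319, -0.476, 0.193]
contact_force: [-6.3, -1.9, 16.4]
width: 0.0596
turn [ 0.0028 -0.0039 -0.0026] | 0.005  shift now-axes mm [ 0.1362 -0.5581  0.9856]  target-axes mm [ 0.1415 -0.5551  0.9866]
[-17.2208  -2.9646  -2.5057]
```

View pics/m.png

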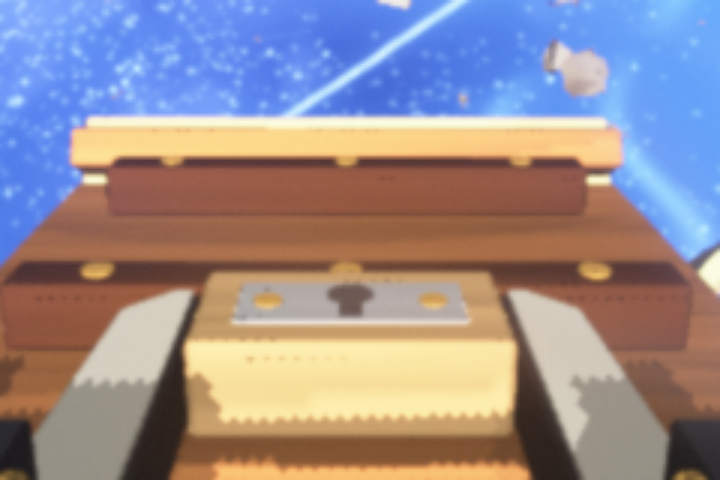

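```bash
python3 -m creep '[[0,0,0,-1.6,0,-0.8,0.5],[0,0,0,0,-0.6,0,0.5],[0,0,0,0,0,1.5,0.5],[0,0,0,1,0,0,0.5],[0,0,0,0,0,0,0.5]]'; python3 - <<'E'
from fit import *
tell(panel([-10,0,12]),Rblk()); print(Rblk().inv().apply(bot.state()["contact_force"]))
w=read_camera("wrist");cv2.imwrite("pics/n.png",cv2.resize(w["frame"][140:300,200:440][:,:,::-1],None,fx=3,fy=3))
E
```

```text
time: 9.52
eef_pos: [0.5402, -0.0378, 0.1478]
tool_rot: [0.797, 0.32, -0.475, 0.192]
contact_force: [3.1, 6.0, 14.7]
width: 0.0596
turn [ 0.0025 -0.0053 -0.0015] | 0.006  shift now-axes mm [0.1467 0.5169 0.8908]  target-axes mm [0.1507 0.5194 0.8887]
[-10.0082  -2.1641 -12.5927]
```

View pics/n.png

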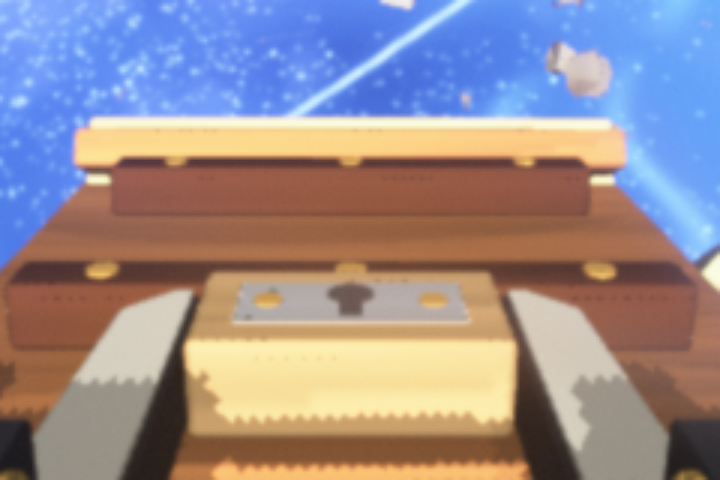

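```bash
python3 -m creep '[[0,0,0,0,0,0,0.9],[0,0,0,0,0,0,0.9],[0,0,0,0,0,0,0.9],[0,0,0,-20,0,0,0.9],[0,0,0,-50,0,0,0.9]]'; python3 -m creep '[[0,0,0,-50,0,0,0.9],[0,0,0,-30,0,0,0.9],[0,0,0,0,0,0,0.9]]'; python3 - <<'E'
from fit import *
print(cur()[0])
w=read_camera("wrist");overlay(w,PQ,(140,300,200,440),3,"p.png")
E
```

```text
time: 10.2
eef_pos: [0.5143, -0.0603, 0.2057]
tool_rot: [0.795, 0.322, -0.478, 0.191]
contact_force: [0.2, -1.1, 0.2]
width: 0.0836
time: 10.58
eef_pos: [0.4879, -0.0881, 0.2796]
tool_rot: [0.796, 0.319, -0.476, 0.193]
contact_force: [0.1, -0.7, -0.3]
width: 0.084
[ 0.4879 -0.0881  0.2796]
```

View pics/p.png

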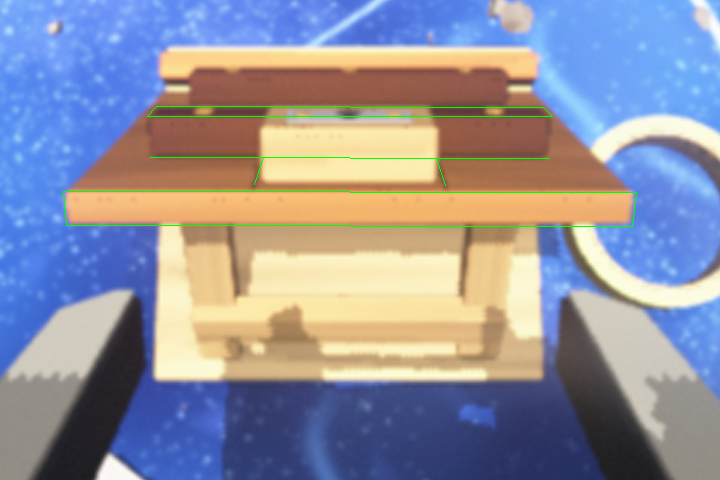

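```bash
python3 - <<'E'
from fit import *
p=read_camera("top")
X,rr,cc=cloud(p,np.ones((400,640),bool))
k=(X[:,0]>.36)&(X[:,0]<.68)&(X[:,1]>.22)&(X[:,1]<.4)
def fitrail(X,lo,hi):
    k=(X[:,2]>lo)&(X[:,2]<hi); B=X[k]; return len(B),cv2.minAreaRect((B[:,:2]*1000).astype(np.float32)),B.mean(0),np.linalg.svd(B[:,:2]-B[:,:2].mean(0),full_matrices=False)[2][0]
print(fitrail(X[k],.084,.099))
print(fitrail(X[k],.009,.021))
for q in ("big_clamp_pivot","big_clamp_grip_a","small_clamp_pivot"):
  for s in cut_out(q,p)[:2]: print(q,s["conf"],s["extent"])
A=-115; Ry=np.deg2rad(105)
tell(np.array([.43,.31,.36]),Rot([0,0,-1],[np.cos(Ry),np.sin(Ry),0]))
p0,r,s=cur(); print(r.as_matrix(), s["joint_positions"])
E
```

```text
(495, ((503.5937805175781, 304.930908203125), (42.85346984863281, 228.5210723876953), 80.31680297851562), array([0.5057, 0.3106, 0.0915]), array([-0.9762,  0.2171]))
(1407, ((504.1280517578125, 297.62567138671875), (127.38091278076172, 287.26177978515625), 77.11267852783203), array([0.504 , 0.297 , 0.0148]), array([-0.9785,  0.2063]))
big_clamp_pivot 0.7 [163.3, 239.1, 41.2, 15.7]
big_clamp_grip_a 0.77 [163.7, 234.4, 40.2, 22.3]
big_clamp_grip_a 0.68 [165.6, 241.0, 19.3, 7.9]
small_clamp_pivot 0.55 [182.4, 201.2, 28.5, 14.8]
turn [-2.5691 -0.1666 -0.642 ] | 2.653  shift now-axes mm [  36.3958 -326.3425 -244.8348]  target-axes mm [-83.4412 398.2799  46.678 ]
[[ 0.3387  0.693  -0.6365]
 [ 0.3268 -0.721  -0.6111]
 [-0.8823 -0.001  -0.4706]] [-0.5082 -0.4462  1.9008  0.4674  1.5371  0.3169]
```

```bash
python3 - <<'E'
from fit import *
Ry=np.deg2rad(78)
tell(np.array([.43,.31,.36]),Rot([0,0,-1],[np.cos(Ry),np.sin(Ry),0]))
E
```

```text
turn [-2.1153 -0.2815 -0.5283] | 2.198  shift now-axes mm [  36.3958 -326.3425 -244.8348]  target-axes mm [ -83.4412  376.0614 -139.2249]
```

```bash
python3 -m creep '[[-0.1627,-0.0217,-0.0406,0,0,0,0.98],[-0.1627,-0.0217,-0.0406,0,0,0,0.98],[-0.1627,-0.0217,-0.0406,0,0,0,0.98],[-0.1627,-0.0217,-0.0406,0,0,0,0.98],[-0.1627,-0.0217,-0.0406,0,0,0,0.98]]';  python3 -m creep '[[-0.1627,-0.0217,-0.0406,0,0,0,0.98],[-0.1627,-0.0217,-0.0406,0,0,0,0.98],[-0.1627,-0.0217,-0.0406,0,0,0,0.98],[-0.1627,-0.0217,-0.0406,0,0,0,0.98],[-0.1627,-0.0217,-0.0406,0,0,0,0.98]]';  python3 -m creep '[[-0.1627,-0.0217,-0.0406,0,0,0,0.98],[-0.1627,-0.0217,-0.0406,0,0,0,0.98],[-0.1627,-0.0217,-0.0406,0,0,0,0.98],[0,0,0,0,0,0,0.98]]'; python3 - <<'E'
from fit import *
Ry=np.deg2rad(78)
tell(np.array([.43,.31,.36]),Rot([0,0,-1],[np.cos(Ry),np.sin(Ry),0])); print(cur()[2]["joint_positions"])
E
```

```text
time: 11.45
eef_pos: [0.4881, -0.0869, 0.277]
tool_rot: [0.591, 0.55, -0.369, 0.46]
contact_force: [0.1, 0.3, -0.1]
width: 0.0916
time: 12.08
eef_pos: [0.4881, -0.0868, 0.277]
tool_rot: [0.284, 0.681, -0.195, 0.646]
contact_force: [-0.3, 0.5, -0.0]
width: 0.0913
time: 12.58
eef_pos: [0.488, -0.0864, 0.2774]
tool_rot: [0.074, 0.703, -0.074, 0.704]
contact_force: [0.5, -0.2, 1.0]
width: 0.0909
turn [-0.      0.0016  0.0006] | 0.002  shift now-axes mm [ -83.0675  375.5748 -139.0572]  target-axes mm [ -82.6166  375.6287 -139.1803]
[-0.2263 -0.2893  1.7271 -0.0006  1.7021 -1.5877]
```

```bash
python3 -m creep '[[0,0,0,-35,38,-14,0.98],[0,0,0,-25,50,-18,0.98],[0,0,0,-15,54,-20,0.98],[0,0,0,-8,54,-20,0.98],[0,0,0,0,54,-20,0.98]]'; python3 -m creep '[[0,0,0,0,54,-20,0.98],[0,0,0,0,54,-20,0.98],[0,0,0,0,18,-7,0.98],[0,0,0,0,0,0,0.98]]'; python3 - <<'E'
from fit import *
print(cur()[0],cur()[2]["joint_positions"])
w=read_camera("wrist");cv2.imwrite("pics/q.png",w["frame"][:,:,::-1])
for q in ("big_clamp_pivot","big_clamp_grip_a"):
  for s in cut_out(q,w)[:3]: print(q,s["conf"],s["extent"])
  for s in spot_point(q,w)[:3]: print(q,s["conf"],s["location"],at_depth(w,*s["location"]))
E
```

```text
time: 13.2
eef_pos: [0.4496, 0.1785, 0.361]
tool_rot: [0.076, 0.702, -0.076, 0.704]
contact_force: [0.7, 0.0, 0.5]
width: 0.0909
time: 13.7
eef_pos: [0.4303, 0.3102, 0.3597]
tool_rot: [0.074, 0.703, -0.075, 0.704]
contact_force: [-0.0, -0.7, 0.6]
width: 0.0911
[0.4303 0.3102 0.3597] [ 0.5777 -0.1999  1.5218 -0.0021  1.8201 -0.7827]
big_clamp_pivot 0.65 [302.7, 166.0, 66.2, 53.8]
big_clamp_pivot 0.73 [205.2, 365.3] [0.4582 0.3571 0.2211]
big_clamp_pivot 0.58 [184.9, 333.8] [0.4488 0.3289 0.1478]
big_clamp_grip_a 0.63 [304.8, 167.1, 64.6, 50.2]
big_clamp_grip_a 0.78 [202.8, 305.1] [0.4425 0.2952 0.2204]
big_clamp_grip_a 0.77 [203.7, 365.5] [0.4565 0.3576 0.2214]
```

View pics/q.png

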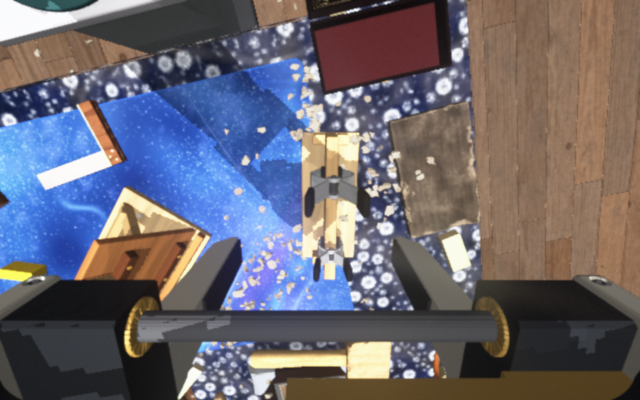

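```bash
python3 - <<'E'
from fit import *
w=read_camera("wrist");cv2.imwrite("pics/r.png",cv2.resize(w["frame"][120:290,280:390][:,:,::-1],None,fx=5,fy=5,interpolation=cv2.INTER_CUBIC)[:600*1])
X,rr,cc=cloud(w,np.ones((400,640),bool))
p0,r,s=cur()
T=r.inv().apply(X-p0)*1000
k=(X[:,2]>.187)&(X[:,2]<.235)&(abs(T[:,1])<80)&(abs(T[:,2])<120)
for sgn in (1,-1):
    m=k&(sgn*(T[:,1]-15)>0); print(sgn,m.sum(),np.percentile(T[m],[2,50,98],axis=0), np.percentile(X[m,2],[2,98]))
k=(X[:,2]>.135)&(X[:,2]<.16)&(abs(T[:,1])<80)&(abs(T[:,2])<50); print(np.percentile(T[k],[5,50,95],axis=0))
Z=np.zeros((400,640),int);Z[rr,cc]=X[:,2]*1000
for row in range(176,220,3): print(row,Z[row,298:374:3])
E
```

```text
1 342 [[138.0489  47.8423   3.5671]
 [142.328   51.2895  14.2198]
 [167.5449  57.6191  28.8709]] [0.1932 0.2228]
-1 262 [[138.0255 -11.1682   3.1621]
 [140.4741  -6.7773  13.5043]
 [164.5396  -1.6159  28.6535]] [0.1962 0.2228]
[[202.0303  12.0148   3.6592]
 [211.3634  23.6918  14.2418]
 [222.9249  34.8614  28.358 ]]
176 [  0   0  13  13  14 120 125 129 131  74 141 142 144 142 141  76 131 129 124  14  -2  -3  -3  -2  -1  -1]
179 [  0   0  15  15  16 120 126 131 134 140 149 147 150 150 148 140 135 129 123  15  -3  -3  -2  -1  40   0]
182 [  0   0  15  16  15 120 126   0 166 162 154 146 148 149 150 154 162 164 123  16  -1  -2  -1  -3  36  -1]
185 [ -2  -1  17  16  16 122 181 176 169 161 154 141 148 147 150 156 162 169 172 179  -2  -3  -2  -2  -1  36]
188 [  0   0  15  13 204 201 184 178 168 161 153 145 146 147 150 158 163 168 175 180 187 199 202  36  36  -4]
191 [  0   1  15 214 215 212 184 176 169 161 153 146 147 148 150 156 162 168 174 180 187 204 212 215  36  34]
194 [  0   0  15 220 221 218 183 175 168 160 152 148 150 149 150 156 161 170 176 182 192 207 217 222 220  34]
197 [  0   1  15 222 221 218 185 178 169 159  92 148 150 149  14  14 164 168 174 182 194   0 219 221 221  -1]
200 [  0  -1  14 220 222 218 184 177  14  49  92  91  92  91  32  37  17  15 177 181 194 208 220 221 220  -2]
203 [  0   0  15 220 222 218 182  15  16  52  92  93  92  91  15  39  14  15  15  15 194 209 218 221 221   0]
206 [  0   0  14 221 221 218  15  14  14  53  91  91  91  90  13  16  16  15  15  15 195 209 220 221 221  -2]
209 [  0   0  14 220 221 217  14  15  14  57  93  91  91  92  12  14  13  13  12  15   0 210 222 223 220  -2]
212 [  0   0  15 219 221 219  15  15  14  59  92  93  92  92  12  15  14  14  16  14  -3  -1 220 222 221  -3]
215 [  1  -1  15 220 220  14  13  16  13  61  90  92   0  91  34  35  39  15  16  15  -1  -2 220 221  -1   0]
218 [ 0  0 14 16 16 14 16 15 14 63 93 90 91 90 35 38 38 14 14 15  0 -2 -2 -1  0 -2]
```

View pics/r.png

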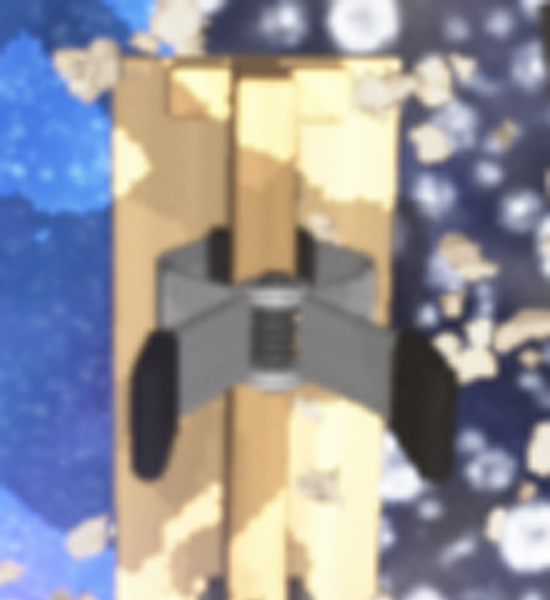

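```bash
python3 -m creep '[[0,0,0,0,23.5,16,0.98],[0,0,0,50,0,0,0.98],[0,0,0,50,0,0,0.98],[0,0,0,40,0,0,0.98],[0,0,0,34,0,0,0.98]]'; python3 -m creep '[[0,0,0,0,0,0,0.98],[0,0,0,0,0,0,0.98]]'; python3 - <<'E'
from fit import *
w=read_camera("wrist");cv2.imwrite("pics/s.png",w["frame"][100:,100:540,::-1])
X,rr,cc=cloud(w,np.ones((400,640),bool))
p0,r,s=cur()
T=r.inv().apply(X-p0)*1000
for h in (.216,.205):
  for sgn in (1,-1):
    m=(abs(X[:,2]-h)<.006)&(abs(T[:,2])<22)&(sgn*T[:,1]>8)&(sgn*T[:,1]<42); print(h,sgn,m.sum(),np.percentile(T[m],[2,50,98],axis=0)[:,1:])
E
```

```text
time: 14.62
eef_pos: [0.4514, 0.3282, 0.185]
tool_rot: [0.074, 0.702, -0.075, 0.704]
contact_force: [0.8, 0.1, 0.5]
width: 0.0912
time: 14.88
eef_pos: [0.4519, 0.329, 0.1883]
tool_rot: [0.074, 0.702, -0.074, 0.705]
contact_force: [-0.4, 0.3, -0.3]
width: 0.0909
0.216 1 874 [[ 24.6114 -12.1754]
 [ 27.5693  -2.1467]
 [ 32.7717  13.0261]]
0.216 -1 892 [[-35.6796 -12.7012]
 [-30.4066  -2.4975]
 [-27.4809  12.7676]]
0.205 1 335 [[ 23.4657 -12.4967]
 [ 24.5267  -7.1696]
 [ 30.8607  10.9504]]
0.205 -1 345 [[-33.5073 -12.876 ]
 [-27.3496  -7.4766]
 [-26.4429  10.7366]]
```

View pics/s.png

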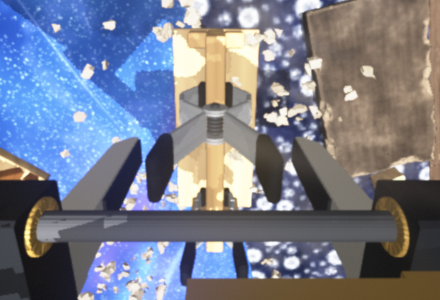

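```bash
python3 -m creep '[[0,0,0,3.5,-1.5,0,0.85],[0,0,0,0,0,0,0.74],[0,0,0,0,0,0,0.6],[0,0,0,0,0,0,0.5],[0,0,0,0,0,0,0.43]]'; python3 -m creep '[[0,0,0,0,0,0,0.43],[0,0,0,0,0,0,0.43],[0,0,0,0,0,0,0.43]]'; python3 - <<'E'
from fit import *
w=read_camera("wrist");cv2.imwrite("pics/t.png",w["frame"][100:,100:540,::-1])
print(cur()[0])
E
```

```text
time: 15.55
eef_pos: [0.4511, 0.3276, 0.1829]
tool_rot: [0.074, 0.702, -0.075, 0.704]
contact_force: [-0.6, -1.0, -1.5]
width: 0.0466
time: 15.92
eef_pos: [0.4511, 0.3276, 0.183]
tool_rot: [0.074, 0.702, -0.075, 0.704]
contact_force: [-0.7, -0.3, -1.4]
width: 0.0407
[0.4511 0.3276 0.183 ]
```

View pics/t.png

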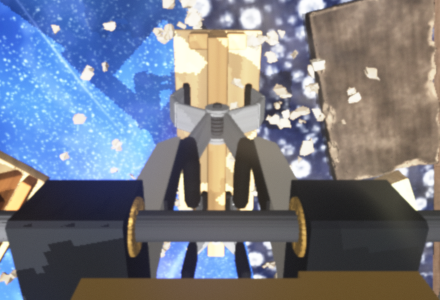

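```bash
python3 -m creep '[[0,0,0,-20,0,0,0.43],[0,0,0,-45,0,0,0.43],[0,0,0,-55,0,0,0.43],[0,0,0,-50,0,0,0.43],[0,0,0,-30,0,0,0.43]]'; python3 -m creep '[[0,0,0,0,0,0,0.43],[0,0,0,0,0,0,0.43]]'; python3 - <<'E'
from fit import *
w=read_camera("wrist");cv2.imwrite("pics/u.png",w["frame"][100:,100:540,::-1])
tell(panel([-4,0,131+70]),Rclp(-1))
print(cur()[0],cur()[2]["joint_positions"])
X,rr,cc=cloud(w,np.ones((400,640),bool))
p0,r,s=cur()
T=r.inv().apply(X-p0)*1000
Z=np.full((400,640),999);Z[rr,cc]=T[:,0]
for row in range(180,262,5): print(row,Z[row,270:370:5])
E
```

```text
time: 16.6
eef_pos: [0.4504, 0.3277, 0.3875]
tool_rot: [0.075, 0.701, -0.074, 0.705]
contact_force: [0.6, 0.6, -2.2]
width: 0.0411
time: 16.85
eef_pos: [0.4505, 0.3278, 0.3823]
tool_rot: [0.074, 0.703, -0.075, 0.704]
contact_force: [0.1, 0.9, -1.7]
width: 0.0409
turn [ 0.5853 -0.1438  0.4754] | 0.768  shift now-axes mm [  71.4151 -417.2705  111.1453]  target-axes mm [ -70.5321 -282.6882  326.6201]
[0.4504 0.3277 0.3818] [ 0.5846 -0.1362  1.4303 -0.0026  1.8477 -0.7767]
180 [383 381 382 381 381 368 366 367 367 288 289 364 365 348 344 383 384 343 348 384]
185 [381 380 382 109 381 366 368 368 367 290 290 367 367 366 365 118 113 384 384 384]
190 [381 382 101 108 110 368 368 367 366 291 290 364 367 367 366 108 107 101 383 383]
195 [ 86  88  99 109 110 366 367 368 366 288 289 366 366 367 366 108 108  96  86 385]
200 [ 80  69  99 107 109 366 366 366 365 287 290 365 368 364 367 108 108  96  70 382]
205 [ 79  63  58  57 110 367 368 368  50  44  44  51 342 367 366 107  57  61  65 384]
210 [ 80  65  58  56  52  49  47  44  39  38  39  40  46  47  50  53  55  58  64 346]
215 [ 80  64  60  56  52  49  46  34  38  37  38  35  44  48  49  54  56  59  66 346]
220 [383  63  58  56  52  50  25  26  38  43  40  33  26  47  50  53  57  60  67 382]
225 [380  63  59  56  52  50  15  24  36  41  41  33  21  15  49  52  57  59 382 383]
230 [382 379 371  58  53   7  12  24  38  41  41  33  19   9   8  54  56 384 383 383]
235 [381 381 368 381   0   1  12  25  37  43  43  33  20   9   2   2 385 382 383 384]
240 [ -5  -5  -3 -11 -13  -8  11  25  39  38  39  32  20   8  -8 -12  -9  -5  -6  -5]
245 [-12 -12  -8 -17 -19 -16  11  24 247 254 252 241  20   7 -17 -17 -14  -9 -12 -12]
250 [-18 -18 -14 -23 -25 -23  11 225 337 289 289 337  19   7 -22 -22 -21 -15 -18 -19]
255 [-23 -23 -15 -29 -31 -29  11 381 381 291 289 382 205   7 -28 -28 -24 -20 -24 -25]
260 [-29 -26 -15 -33 -34 -33 203 382 383 289 289 380 205 -31 -34 -34 -29 -23 -29 -29]
```

View pics/u.png

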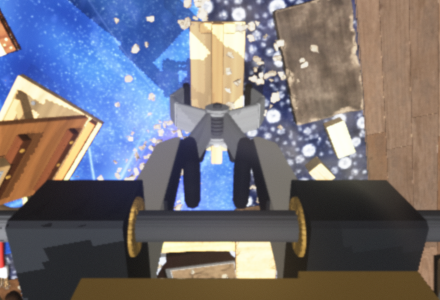

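```bash
python3 -m creep '[[0.1171,-0.0288,0.0951,0,0,0,0.43],[0.1171,-0.0288,0.0951,0,0,0,0.43],[0.1171,-0.0288,0.0951,0,0,0,0.43],[0.1171,-0.0288,0.0951,0,0,0,0.43],[0.1171,-0.0288,0.0951,0,0,0,0.43]]'; python3 -m creep '[[0,0,0,0,0,0,0.43],[0,0,0,0,0,0,0.43]]'; python3 - <<'E'
from fit import *
tell(panel([-4,0,206]),Rclp(-1))
print(cur()[0],cur()[2]["joint_positions"])
E
```

```text
time: 17.52
eef_pos: [0.4505, 0.3275, 0.3816]
tool_rot: [0.429, 0.563, -0.112, 0.698]
contact_force: [-0.2, 0.1, -0.7]
width: 0.0408
time: 17.77
eef_pos: [0.4505, 0.3278, 0.3825]
tool_rot: [0.426, 0.564, -0.112, 0.699]
contact_force: [0.4, 0.1, -1.6]
width: 0.0405
turn [ 0.0027 -0.0001  0.001 ] | 0.003  shift now-axes mm [ -74.7666 -284.074   325.8446]  target-axes mm [ -75.0069 -283.1122  326.6256]
[0.4505 0.3278 0.3825] [ 0.5222 -0.4534  1.7353  0.1144  1.3854 -0.2382]
```

```bash
python3 -m creep '[[0.0027,0,0.001,-4,-15,17,0.43],[0,0,0,-8.5,-31.5,36,0.43],[0,0,0,-8.5,-31.5,36,0.43],[0,0,0,-8.5,-31.5,36,0.43],[0,0,0,-8.5,-31.5,36,0.43]]'; python3 -m creep '[[0,0,0,-8.5,-31.5,36,0.43],[0,0,0,-8.5,-31.5,36,0.43],[0,0,0,-8.5,-31.5,36,0.43],[0,0,0,-8.5,-31.5,36,0.43],[0,0,0,-4,-17,20,0.43]]';python3 -m creep '[[0,0,0,0,0,0,0.43],[0,0,0,0,0,0,0.43]]'; python3 - <<'E'
from fit import *
tell(panel([-4,0,206]),Rclp(-1))
print(cur()[0],cur()[2]["joint_positions"])
for n in ("wrist","scene"):
    w=read_camera(n);cv2.imwrite(f"pics/v_{n}.png",w["frame"][:,:,::-1])
E
```

```text
time: 18.4
eef_pos: [0.4587, 0.1118, 0.3496]
tool_rot: [0.427, 0.564, -0.111, 0.698]
contact_force: [0.3, -0.8, -1.5]
width: 0.0409
time: 19.02
eef_pos: [0.4676, -0.1074, 0.315]
tool_rot: [0.428, 0.564, -0.112, 0.697]
contact_force: [-0.3, 1.1, -1.8]
width: 0.0406
time: 19.27
eef_pos: [0.4677, -0.1047, 0.3157]
tool_rot: [0.428, 0.563, -0.112, 0.698]
contact_force: [0.4, -0.4, -1.0]
width: 0.0406
turn [-0.002  -0.0009 -0.0025] | 0.003  shift now-axes mm [0.6753 1.3186 2.3015]  target-axes mm [0.6741 1.3157 2.3035]
[ 0.4677 -0.1047  0.3157] [-0.5698 -0.4686  1.8535  0.4773  1.6256 -1.2733]
```

View pics/v_wrist.png

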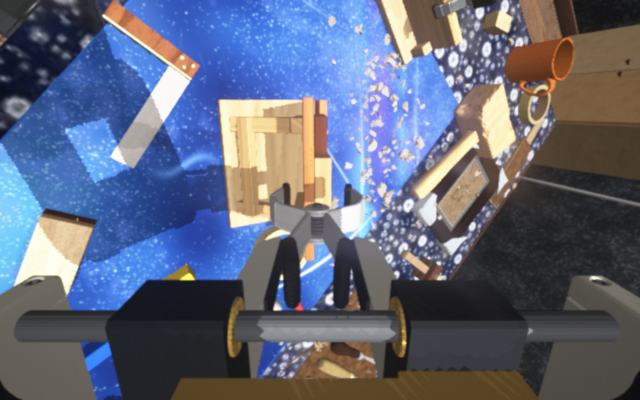

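View pics/v_scene.png

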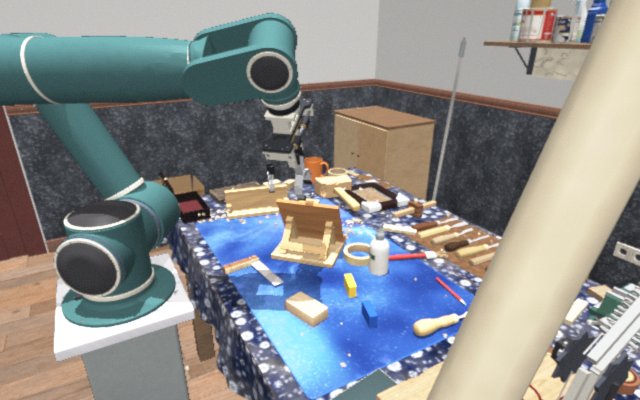

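```bash
python3 - <<'E'
from fit import *
p=read_camera("scene"); P,r,s=cur()
print("tcp px",proj(p,P),"panel top",proj(p,panel([0,0,42])),"clamp pads",proj(p,P+r.apply([.117,0,0])))
cv2.imwrite("pics/w1.png",cv2.resize(p["frame"][100:280,220:400][:,:,::-1],None,fx=3,fy=3))
w=read_camera("wrist"); overlay(w,PQ,(85,265,210,380),3,"w2.png")
E
```

```text
tcp px [296.8599 160.0364] panel top [307.3976 201.5584] clamp pads [304.1421 189.6916]
```

View pics/w1.png

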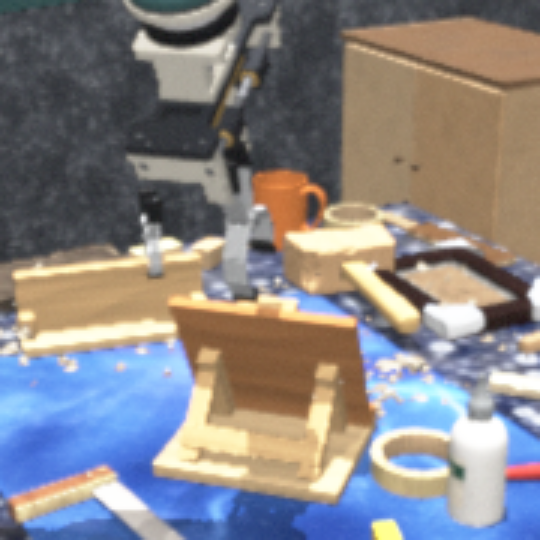

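View pics/w2.png

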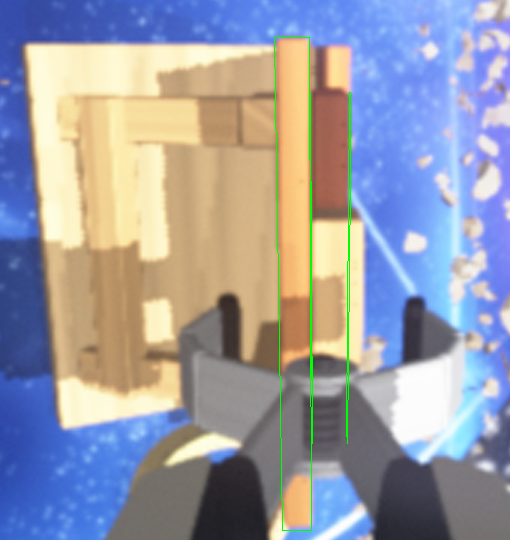

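```bash
python3 - <<'E'
from fit import *
w=read_camera("wrist"); P,r,s=cur()
X,rr,cc=cloud(w,np.ones((400,640),bool)); T=r.inv().apply(X-P)*1000
for sg in (1,-1):
    m=(T[:,0]>95)&(T[:,0]<135)&(sg*T[:,1]>20)&(sg*T[:,1]<50)&(abs(T[:,2])<40)
    print(sg,m.sum(),np.percentile(T[m],[2,50,98],axis=0))
m=(T[:,0]>30)&(T[:,0]<75)&(abs(T[:,1])<50)&(abs(T[:,2])<40); print(np.percentile(T[m],[2,50,98],axis=0))
tell(panel([-4,0,136]),Rclp(-1))
E
```

```text
1 236 [[ 96.0652  26.5577 -11.4841]
 [108.0899  31.2772  -4.2293]
 [118.0433  36.8402   6.0478]]
-1 238 [[ 95.7292 -35.3094 -12.009 ]
 [108.0785 -30.1063  -4.9422]
 [117.6351 -24.9214   5.802 ]]
[[ 31.6144 -34.9814 -12.1513]
 [ 51.5772   0.0509  -2.1072]
 [ 72.2236  36.3425  12.4578]]
turn [-0.0012  0.0002 -0.0028] | 0.003  shift now-axes mm [70.8548  0.8179  2.7911]  target-axes mm [70.8515  1.0141  2.8084]
```

```bash
python3 -m creep '[[0,0,0,5,0.4,2.7,0.43],[0,0,0,15,0,0,0.43],[0,0,0,15,0,0,0.43],[0,0,0,0,0,0,0.43]]'; python3 - <<'E'
from fit import *
w=read_camera("wrist"); overlay(w,PQ,(85,265,210,380),3,"x1.png")
tell(panel([-4,0,136]),Rclp(-1))
E
```

```text
time: 20.02
eef_pos: [0.4815, -0.0945, 0.2833]
tool_rot: [0.428, 0.564, -0.112, 0.697]
contact_force: [0.3, -0.7, -0.6]
width: 0.0406
turn [-0.0026 -0.0009 -0.0024] | 0.004  shift now-axes mm [35.0492  1.1332 -0.0122]  target-axes mm [35.0464  1.2174 -0.0401]
```

View pics/x1.png

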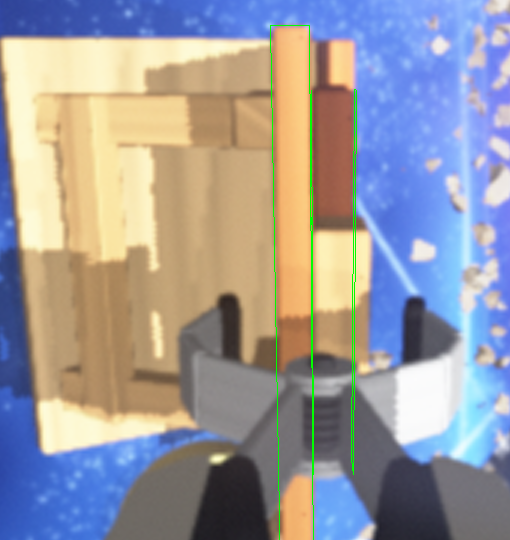

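```bash
python3 -m creep '[[0,0,0,12,0.5,0,0.43],[0,0,0,12,0,0,0.43],[0,0,0,11,0,0,0.43],[0,0,0,0,0,0,0.43],[0,0,0,0,0,0,0.43]]'; python3 - <<'E'
from fit import *
w=read_camera("wrist"); overlay(w,PQ,(85,265,210,380),3,"x2.png")
tell(panel([-4,0,136]),Rclp(-1)); print(Rclp(-1).inv().apply(bot.state()["contact_force"]))
w=read_camera("scene"); cv2.imwrite("pics/x3.png",cv2.resize(w["frame"][100:280,220:400][:,:,::-1],None,fx=3,fy=3))
E
```

```text
time: 20.7
eef_pos: [0.4939, -0.0835, 0.2547]
tool_rot: [0.428, 0.563, -0.112, 0.698]
contact_force: [0.2, 0.6, -1.6]
width: 0.0407
turn [-0.0025  0.0009 -0.0029] | 0.004  shift now-axes mm [ 1.2021  0.3146 -0.4975]  target-axes mm [ 1.2016  0.3194 -0.4956]
[ 1.3377 -0.6276  0.3291]
```

View pics/x2.png

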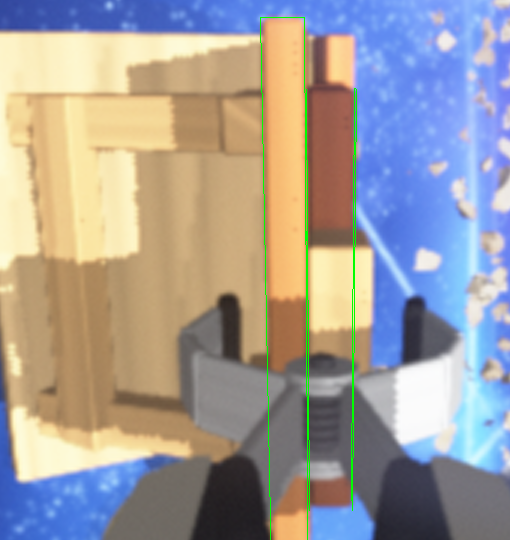

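View pics/x3.png

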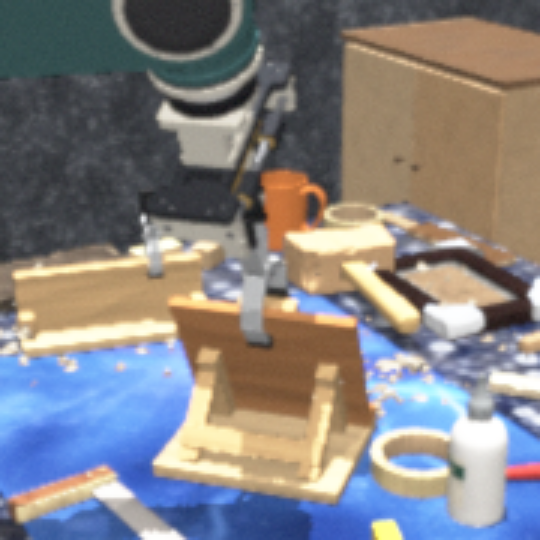

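```bash
python3 -m creep '[[0,0,0,0,0.3,0,0.48],[0,0,0,0,0,0,0.53],[0,0,0,0,0,0,0.57],[0,0,0,0,0,0,0.6],[0,0,0,0,0,0,0.62]]'; python3 - <<'E'
from fit import *
w=read_camera("wrist"); overlay(w,PQ,(85,265,210,380),3,"y2.png")
tell(panel([-4,0,136]),Rclp(-1)); print(Rclp(-1).inv().apply(bot.state()["contact_force"]))
E
```

```text
time: 21.42
eef_pos: [0.494, -0.0833, 0.2547]
tool_rot: [0.428, 0.563, -0.112, 0.698]
contact_force: [0.2, -0.8, 0.3]
width: 0.0574
turn [-0.0026  0.0006 -0.003 ] | 0.004  shift now-axes mm [ 0.9229  0.0737 -0.4363]  target-axes mm [ 0.9229  0.0776 -0.4356]
[ 0.1944  0.1656 -0.8253]
```

View pics/y2.png

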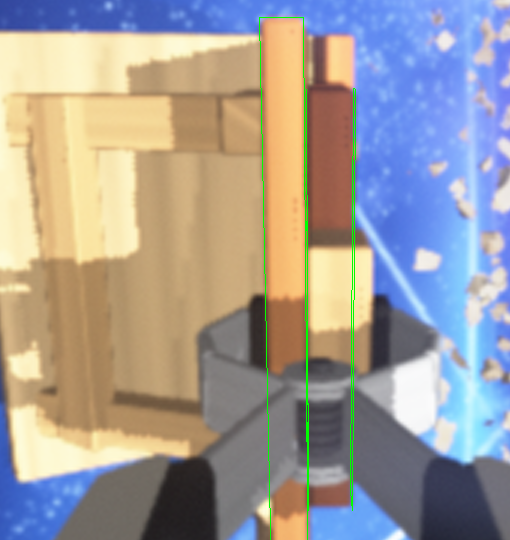

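```bash
python3 -m creep '[[0,0,0,0,0,0,0.8],[0,0,0,0,0,0,0.97],[0,0,0,0,0,0,0.97],[0,0,0,-10,0,0,0.97],[0,0,0,-25,0,0,0.97]]'; python3 -m creep '[[0,0,0,-45,0,0,0.97],[0,0,0,-45,0,0,0.97],[0,0,0,-20,0,0,0.97],[0,0,0,0,0,0,0.97]]';python3 - <<'E'
from fit import *
w=read_camera("wrist"); overlay(w,PQ,(60,300,180,440),3,"z1.png"); 
w=read_camera("scene"); cv2.imwrite("pics/z2.png",cv2.resize(w["frame"][130:290,220:420][:,:,::-1],None,fx=3.5,fy=3.5,interpolation=cv2.INTER_CUBIC))
w=read_camera("top"); cv2.imwrite("pics/z3.png",cv2.resize(w["frame"][130:320,150:520][:,:,::-1],None,fx=2.1,fy=2.1,interpolation=cv2.INTER_CUBIC))
print(bot.state()["contact_force"],cur()[0])
E
```

```text
time: 22.1
eef_pos: [0.4816, -0.0946, 0.2856]
tool_rot: [0.428, 0.563, -0.112, 0.697]
contact_force: [-0.6, -0.4, 1.0]
width: 0.09
time: 22.6
eef_pos: [0.4446, -0.131, 0.383]
tool_rot: [0.429, 0.562, -0.112, 0.698]
contact_force: [-0.0, -0.3, -1.0]
width: 0.0904
[ 0.2811 -0.4584 -0.3739] [ 0.4447 -0.1302  0.3807]
```

View pics/z1.png

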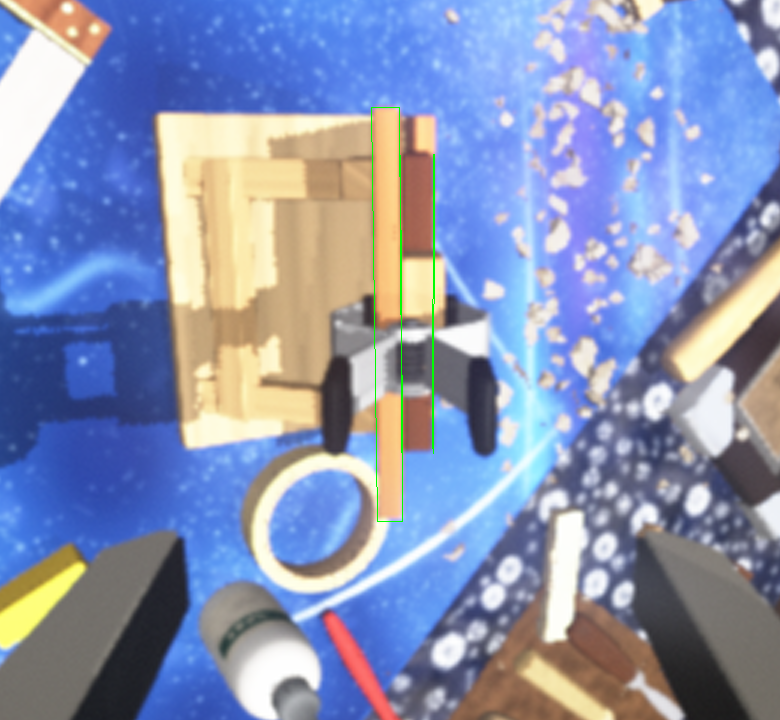

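View pics/z2.png

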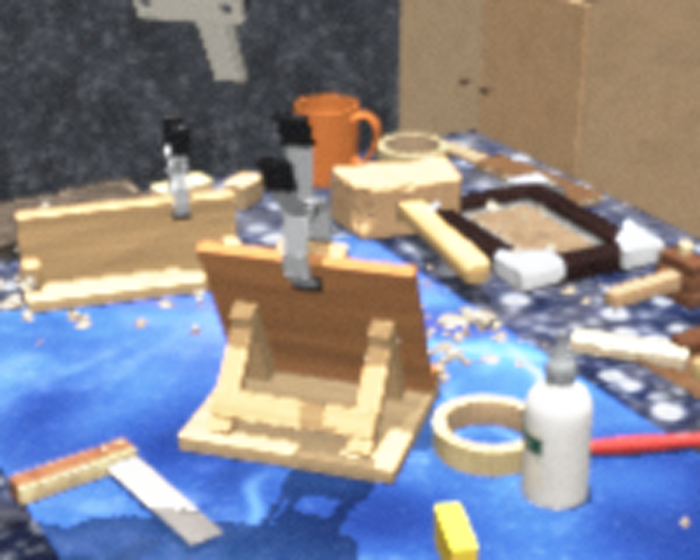

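View pics/z3.png

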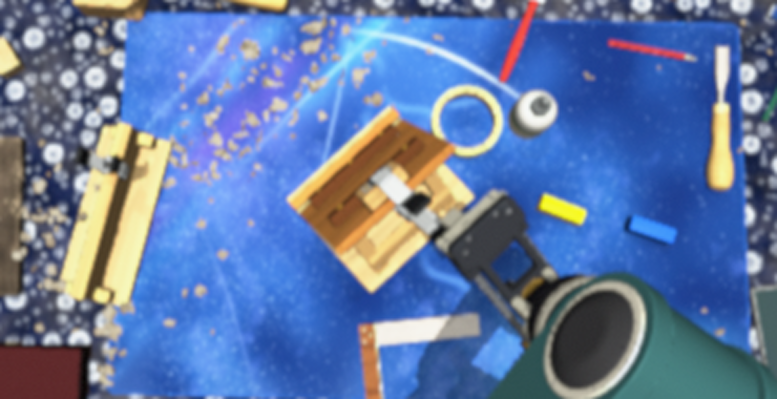

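The wrist view (z1) shows the clamp straddling the panel edge and block, at about (410,370) in the crop. The block's visible end is at (425,275). In z2 and z3 the small clamp, bottle, tape and sanding block look unmoved. I'll check the numbers in the panel frame.

```bash
python3 - <<'E'
from fit import *
w=read_camera("wrist")
X,rr,cc=cloud(w,np.ones((400,640),bool))
A=axes(PQ[2]); T=(X-panel([0,0,0]))@A*1000
def pr(n,m): print(n,m.sum(),np.percentile(T[m],[2,50,98],axis=0).tolist() if m.sum() else '')
fr=w["frame"].astype(int)[rr,cc]
pr("grips",(T[:,2]>135)&(T[:,2]<180)&(abs(T[:,0])<60)&(abs(T[:,1])<40))
pr("pivot",(T[:,2]>75)&(T[:,2]<110)&(abs(T[:,0]+4)<10)&(abs(T[:,1])<40))
pr("grip front",(T[:,2]>145)&(T[:,2]<180)&(T[:,0]<-10)&(T[:,0]>-60)&(abs(T[:,1])<40))
pr("grip back",(T[:,2]>145)&(T[:,2]<180)&(T[:,0]>5)&(T[:,0]<60)&(abs(T[:,1])<40))
pr("block top",(abs(T[:,2]-34)<4)&(T[:,0]<-3)&(T[:,0]>-24)&(abs(T[:,1])<45))
E
```

```text
grips 681 [[-31.403790603937047, -11.766504864771232, 135.78321397251275], [15.823417424798064, -1.3165921763280406, 172.922603099009], [23.720590100441974, 13.372327108373018, 175.58319522414726]]
pivot 414 [[-13.494564373907531, -13.28384327483469, 90.20306791352738], [-4.340723890515367, -0.09004858258714071, 99.63131968878832], [5.002097259697134, 14.475449434094518, 109.3683966308459]]
grip front 315 [[-31.57708997440126, -11.66025205335653, 146.57924643258676], [-26.859100365762654, -0.725281699985777, 173.41110701276298], [-23.726421331114164, 13.484690002499091, 175.69927505804822]]
grip back 319 [[16.03107623356776, -11.806139405290919, 148.98704682984862], [19.357917585040898, -1.7294527078074529, 173.21514759161022], [24.290187450572517, 13.337812059123285, 175.5656419731362]]
block top 288 [[-19.857277163377123, -30.275607451068126, 31.675519064217223], [-11.527166145194682, -15.688934544906044, 33.89697547321222], [-3.2911602717979984, -0.24284081711302014, 35.64535014672983]]
```

```bash
python3 - <<'E'
from fit import *
w=read_camera("wrist")
X,rr,cc=cloud(w,np.ones((400,640),bool))
A=axes(PQ[2]); T=(X-panel([0,0,0]))@A*1000
fr=w["frame"].astype(int)[rr,cc]; dark=(fr.max(1)<60)
for n,m in (("front",(T[:,0]<-20)&(T[:,0]>-38)),("back",(T[:,0]>12)&(T[:,0]<30))):
    k=m&dark&(T[:,2]>5)&(T[:,2]<60)&(abs(T[:,1])<20); print(n,k.sum(),np.percentile(T[k],[5,25,50,75,95],axis=0).round(1).tolist())
s=read_camera("scene"); overlay(s,PQ,(170,240,270,350),8,"s1.png")
im=cv2.imread("pics/s1.png")
for z in (10,18,26):
    for y in (-13,13):
        u=8*(proj(s,panel([14,y,z]))-np.array([270,170]))+4; cv2.circle(im,tuple(np.int32(u)),3,(0,0,255),-1)
cv2.imwrite("pics/s1.png",im)
for q in ("big_clamp_pad_a","big_clamp_pad_b","big_clamp_pivot"):
    for d in spot_point(q,w)[:2]: print(q,d["conf"],d["location"],((at_depth(w,*d["location"])-panel([0,0,0]))@A*1000).round(1))
E
```

```text
Traceback (most recent call last):
IndexError: index -1 is out of bounds for axis 0 with size 0
```

```bash
python3 - <<'E'
from fit import *
w=read_camera("wrist")
X,rr,cc=cloud(w,np.ones((400,640),bool))
A=axes(PQ[2]); T=(X-panel([0,0,0]))@A*1000
for n,m in (("front",(T[:,0]<-21)&(T[:,0]>-30)),("back",(T[:,0]>13)&(T[:,0]<22))):
    k=m&(T[:,2]>5)&(T[:,2]<60)&(abs(T[:,1])<20); print(n,k.sum()); 
    if k.sum(): print(np.percentile(T[k],[5,25,50,75,95],axis=0).round(1).tolist())
s=read_camera("scene"); overlay(s,PQ,(160,240,270,350),8,"s1.png")
im=cv2.imread("pics/s1.png")
for z in (10,18,26):
    for y in (-13,13):
        u=8*(proj(s,panel([14,y,z]))-np.array([270,160]))+4; cv2.circle(im,tuple(np.int32(u)),3,(0,0,255),-1)
cv2.imwrite("pics/s1.png",im)
for q in ("big_clamp_pad_a","big_clamp_pivot"):
    for d in spot_point(q,w)[:2]: print(q,d["conf"],d["location"],((at_depth(w,*d["location"])-panel([0,0,0]))@A*1000).round(1))
E
```

```text
front 66
[[-29.6, -11.2, 22.3], [-27.2, -8.9, 27.7], [-24.7, -5.7, 28.6], [-23.0, -2.2, 29.5], [-21.6, 0.7, 34.4]]
back 66
[[13.3, -11.3, 21.3], [14.7, -9.1, 27.9], [16.3, -5.8, 28.5], [18.9, -2.2, 29.3], [21.3, 0.6, 34.8]]
big_clamp_pad_a 0.95 [166.2, 327.4] [-19.2  -4.2  33.9]
big_clamp_pad_a 0.81 [167.9, 304.9] [11.6 -3.3 41. ]
big_clamp_pivot 0.73 [176.7, 317.0] [-4.6 -4.  98.1]
big_clamp_pivot 0.52 [228.2, 280.6] [  67.5  148.5 -113.2]
```

View pics/s1.png

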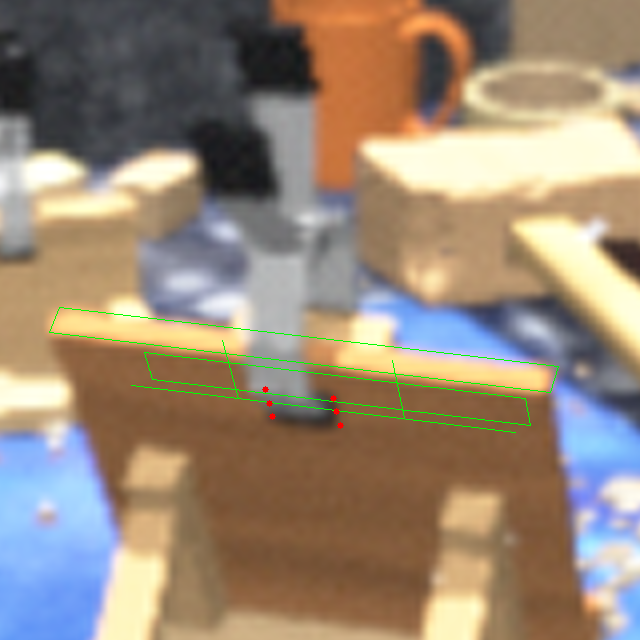

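```bash
python3 -c "
from plant import bot
print(bot.finish_job())"
```

```text
the job is handed in; nothing more can be done
None
```

The job is done and handed in at about 23 s of the 61 s allowed; no verdict was reported.

- **Block:** The beech hanger block sits on the upper batten with its steel plate facing out. I pressed it against the panel and down onto the batten before letting go. The last depth check put its visible end at panel y ≈ -30 mm, so it is centred between the pencil lines to about 1 mm. Its top is at z ≈ 34 mm, as it should be.
- **Clamp:** The large clamp is off the rack and over the panel's top edge, lined up with the panel (hinge middle at y ≈ 0). One pad is on the block and the other on the panel's back. The gripper is open and well clear, and the wrist force reads about zero.
- **Pad height:** The pads' middles came out at about z 20–21 mm instead of 18 mm. By my measurement both still lie fully on their surfaces, so I left the clamp as it was.
- **Other things:** The small clamp is still on the rack. The glue bottle, tape roll and sanding block were not touched and looked unmoved in the last pictures; the arm hid the sanding block in the final top view.
- **Disagreements between checks:** The top camera's first fit of the panel was about 3 mm off from the wrist camera's. I used the wrist fit because its overlay matched the picture. In the last wrist picture the pad points that the network reported were 13–20 mm higher than the depth data showed, so I went by the depth data.

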